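# Feed a turning blank home with the push stick

### The job

Take the wooden push stick by its handle and, with its nose, feed the small square blank along the lane of the feed jig, under the sprung shoe, until its front end sits fully home against the end stop; press it there firmly for a moment (feel a push of several newtons on the stop) but never ram it, since the stop must not take more than 25 N. Keep the gripper's fingers off the blank. Then bring the stick out and set it down on the bench off the jig, leaving the blank home and the other things on the bench undisturbed.

Things in the scene. Friction and masses are not known exactly. Their poses are not given: they have to be found in the camera images.
- jig: Feed jig fixed to the bench: plywood base (x -200 to +160 mm, 120 mm wide, 12 mm thick) with two wooden fences. Origin: on the bench surface under the lane's middle; x along the lane in the feed direction, z up. Lane: 21.5 mm wide, centred on y = 0; bed 12 mm above the bench, fences 24 mm above the bed. Open above from x = -160 to +5 mm; behind -160 mm the fence ends flare open at 17 degrees.
- guard_edge (a point): Middle of the front edge of the clear guard plate over the lane from jig x = +5 to +155 mm, with an 18 mm slot along its middle through which shoe and stop are seen; the point is on its top, 51 mm above the bench (underside 34 mm above the bed). Two posts and the shoe's stem rise from it to 94 mm above the bench at x = +45 mm.
- shoe_foot (a point): Lowest point of the sprung shoe as it hangs in the lane at jig x = +45 mm: round underside of 15 mm radius, 17 mm above the bed. The blank lifts it 3 mm against 3 to 5 N: feeding is nearly free at first, meets a bump when the blank's front reaches about x = +36 mm, then a steady drag of 3 to 9 N up to the stop. The stick's blade (14 mm high) passes under.
- lane_mouth (a point): Middle of the lane on its bed at jig x = -160 mm, where the flare meets the parallel lane; axes as the jig's.
- stop_slot (a point): Middle of the slot in the guard (jig x = +105 mm, 51 mm above the bench) along which the end stop (stop_block) is set: a 22 mm aluminium block in the lane, black thumb knob on top. Its rubber face towards the blank (its middle: stop_face) is clamped anywhere from jig x = +90 to +125 mm, differently each time; its place is not measured: find it by feel. The rubber gives about 1 mm per 6 N.
- blank_center (a point): Square wooden turning blank, 90 x 20 x 20 mm, about 30 g, lying in the lane between mouth and guard. Point: its centre, 10 mm above its underside; x along its length in the feed direction.
- blank_front (a point): Centre of the blank's front end (the end towards the stop), 45 mm ahead of its centre.
- blank_tail (a point): Centre of the blank's rear end, on which the stick's nose pushes, 45 mm behind its centre.
- stick_grip (a point): Plywood push stick, 90 g, standing on its sole on the bench right or left of the jig: straight blade 165 x 16 mm, 14 mm high, with an upright handle block on its rear part, 55 mm long, 16 mm wide, top 70 mm above the sole. Point: middle of the handle's length and width, 50 mm above the sole; grip here across y. x points to the nose. The blade runs from 35 mm behind to 130 mm ahead of it.
- stick_nose (a point): Middle of the stick's flat front end, 130 mm ahead of the grip point and 7 mm above the sole.
- collar: Bystander: loose steel ring, 64 mm across, 22 mm high, origin at the centre of its underside; stands on the other side of the jig from the stick.
- spindle: Bystander: small turned wooden spindle standing on end, 48 mm across, 110 mm high, origin at the centre of its underside.
- tub: Bystander: jar of wax, 72 mm across, 75 mm high, origin at the centre of its underside.
Not all that is in view belongs to the job. Of the things shaped like the part that bears stick_grip, the wooden one is meant.

How it is judged (in metres and radians):
On the way, in this order (a step that is already met when the one before it is completed fails the run):
1. the stick's nose is down in the lane behind the blank (y of stick_nose in the frame of jig between -0.006 and 0.006 m and z of stick_nose in the frame of jig below 0.03 m and x of stick_nose in the frame of jig above -0.2 m and x of stick_nose in the frame of blank_tail below 0.002 m), for 0.1 s.
2. the stick has pushed the blank's front past the sprung shoe (x of blank_front in the frame of jig above 0.05 m and contact force between stick and blank above 0.5 N), for 0.1 s.
3. the stick presses the blank home, the stop taking more than 3 N (x of blank_front in the frame of stop_face between -0.002 and 0.002 m and y of blank_front in the frame of stop_face between -0.002 and 0.002 m and z of blank_front in the frame of stop_face between -0.003 and 0.003 m and angle between the x axis of blank_center and the x axis of jig, either way round below 0.06 rad and contact force between stick and blank above 1 N and contact force between blank and stop_block above 3 N), for 0.2 s.
At the end, for the whole second after the job is handed in: The blank lies straight in the lane (within 0.06 rad) with its front end within 2 mm of the stop's face; the push stick rests on the bench (grip point less than 56 mm above it), not touching the jig; stick and blank are at rest (x of blank_front in the frame of stop_face between -0.002 and 0.002 m and y of blank_front in the frame of stop_face between -0.002 and 0.002 m and z of blank_front in the frame of stop_face between -0.003 and 0.003 m and angle between the x axis of blank_center and the x axis of jig, either way round below 0.06 rad and height (world z) of stick_grip below 0.056 m and contact force between stick and jig below 0.05 N and linear speed of each of stick, blank below 0.02 m/s).
It fails at once if the stop takes more than 25 N (contact force between blank and stop_block above 25 N).
It fails at once if the stick hits the stop (contact force between stick and stop_block above 25 N).
It fails at once if the gripper's fingers touch the blank (contact force between the fingers and blank above 0.5 N).
It fails at once if the collar, spindle or tub is moved more than 20 mm (distance of any of collar, spindle, tub from where it was at the start of the episode above 0.02 m).
It also fails if it takes over 72 s, if anything falls off the work surface, if the arm or the gripper's body presses on something with over 40 N, if the wrist force passes 120 N, or if a joint passes its speed limit or range.

### The arm

A 7-joint arm with a two-finger parallel gripper is mounted at the origin on the work surface. World frame = base frame: x ahead of the robot, y to its left, z up, the work surface at z = 0. Lengths are in mm, angles in rad, forces in N, time in s.
With the tool pointing down it reaches from about 400 to 875 mm from the base axis. Payload 19.3 kg.
Tool frame: the origin (TCP) lies at the very end of the fingers, on their centre line; the grasp point (between the pads) lies 19 mm behind it; x points along the fingers, y is the direction in which the jaws open and shut, and the axes are right-handed (so a half turn about x gives the same grasp; the last joint's range is limited). The gripper opens to 85 mm and grips with 20 to 120 N. Pads are 22 mm wide; open, the fingers measure 114 mm over their backs; the gripper's body (76 mm by 85 mm) begins 54 mm behind the grasp point. The pads swing forward as they close: fully open they stand 13 mm farther back than shut.
Start: joints at [-1.259, 0.521, -0.036, 1.599, 0.021, 1.021, -0.113], TCP at [232.887, 579.981, 231.291] pointing down, gripper open.
Joint ranges: [-2.91, 2.91], [-0.3, 2.13], [-1.5, 1.42], [0.17, 2.43], [-1.26, 4.41], [0.16, 1.93], [-2.52, 2.52]. Speed limits (rad/s): [1.89, 1.89, 2.39, 2.39, 3.01, 3.01, 3.01].

### API

Orientations are given as [roll, pitch, yaw] about the fixed x, y, z axes, in that order (R = Rz(yaw) Ry(pitch) Rx(roll)).
In Python, from workcell import env, read_camera gives the robot as it stands.
- The arm moves only by the tool carry_out, never from a script. Its argument "rows" is a list of rows, each an object of numbers: "tx", "ty", "tz": the shift along the tool's x, y, z in mm; "ax", "ay", "az": the turn, a rotation vector about the tool's x, y, z in degrees; "claw": the closure, from -1 (fully open) to 1 (shut). In form: [{"tx": .., "ty": .., "tz": .., "ax": .., "ay": .., "az": .., "claw": ..}, ...]. A call has 1 to 10 rows; each row is the pose to reach, as a shift and turn from the pose commanded when the call began, along the tool's axes at that moment; what a row does not reach only later rows make up. A row lasts 1/8 s, in which the tool goes at most 62.5 mm and 10.7 degrees, less where a joint would pass 70% of its speed; a pose out of reach is approached as far as the arm can. A call with a gripper value outside its range is refused whole. The fingers move at their own pace and stop on an object; the grip force is fixed at half the most. Time passes only in rows, so rows that repeat a pose let the fingers close. It gives the time, the measured TCP pose, the force and the opening at its end, in the units of the state.
- env.observe(): the state, without advancing time (a new reading comes with each control period).
- read_camera(name): name is "side" or "top"; returns a dict with "image" (384x512x3 uint8, blue, green, red), "depth" (384x512 float32, mm along the optical axis (not along the pixel's ray), 0 where there is no reading), "fov_y" (degrees; the focal length in pixels is half the picture's height over the tangent of half this angle, whatever the lens; pixels are square), "cx", "cy" (the principal point, pixels), "R" (3x3) and "t" (3): a world point X has camera coordinates R X + t. Camera axes: x right, y down, z forward; pixel columns grow to the right and rows downward; lengths in mm; the calibration is good to about 2 mm. A picture is of the moment at which its call begins.
- env.hand_in(): hands the job in, once; it reports no verdict.
The state is a dict: "t": time; "q": joint angles; "dq": joint speeds; "tau": joint torques, N m; "ee_pos": TCP position; "orientation": TCP orientation; "ft_force": force on the tool from outside, world axes, zero at the start; "moment": the same for the moment, N m; "finger_gap": finger opening in mm.
Only numpy, scipy, OpenCV 4.12 (cv2) and the standard library are available. Lean on these libraries where they do the work, as an engineer would, in place of code of your own. Each camera call takes 0.05 s, during which the arm holds its last target.

## Working session

There is one attempt and no reset: what is moved stays moved. The work goes in short steps, Python scripts to look and compute and a tool call to move; the robot and the scene stay as the last step left them, time stands still between calls to the robot, and variables do not carry over. Pictures are saved under pics/ and viewed, and the job is handed in when it is done.

Besides the shell and the picture viewer there is one more tool, called after "Call:" by a JSON object that holds its "fn" and its "kwargs", one argument or row to a line. carry_out: Moves the arm, as the interface text tells. Its arguments: {"type":"object","properties":{"rows":{"type":"array","items":{"type":"object","properties":{"tx":{"type":"number"},"ty":{"type":"number"},"tz":{"type":"number"},"ax":{"type":"number"},"ay":{"type":"number"},"az":{"type":"number"},"claw":{"type":"number"}}}}},"required":["rows"]}

```bash
ls; mkdir -p pics
cat > h.py <<'E'
import numpy as np, cv2, pickle
def save(c,n):
    pickle.dump(c,open(n+'.pkl','wb')); cv2.imwrite('pics/'+n+'.png',c['image'])
def load(n): return pickle.load(open(n+'.pkl','rb'))
def K(c):
    f=c['image'].shape[0]/2/np.tan(np.radians(c['fov_y'])/2); return f
def ray(c,u,v):
    f=K(c); R=np.array(c['R']);t=np.array(c['t']).ravel()
    d=R.T@np.array([(u-c['cx'])/f,(v-c['cy'])/f,1]); return -R.T@t,d
def onz(c,u,v,z):
    o,d=ray(c,u,v); return o+d*(z-o[2])/d[2]
def dep(c,u,v):
    o,d=ray(c,u,v); return o+d*c['depth'][int(round(v)),int(round(u))]
def proj(c,X):
    p=np.array(c['R'])@np.array(X)+np.array(c['t']).ravel(); f=K(c); return p[0]/p[2]*f+c['cx'],p[1]/p[2]*f+c['cy']
E
python3 - <<'E'
from workcell import env, read_camera
from h import *
for n in('side','top'):
    c=read_camera(n); save(c,n+'0'); print(n,c['fov_y'],c['cx'],c['cy'],c['R'],c['t'])
print(env.observe())
E
```

```text
pics
side 45.09924900594907 258.408055509842 186.00496348322883 [[ 0.98833729 -0.15135668 -0.01674952]
 [-0.11190054 -0.64725286 -0.75401725]
 [ 0.10328438  0.74709765 -0.65664103]] [-527.65582709  105.84059816 1666.10789859]
top 50.50498497662241 246.817639616975 186.64132393731558 [[ 0.01014085 -0.99975394  0.01972883]
 [-0.98333753 -0.01355172 -0.18128334]
 [ 0.18150609 -0.01756173 -0.983233  ]] [ -20.20569793  551.2408406  1241.21836508]
{'t': 0.1, 'q': array([-1.25920054,  0.52195937, -0.03632832,  1.59993832,  0.02117161,
        1.02110832, -0.11277843]), 'dq': array([ 5.94962201e-04, -1.79496655e-03, -2.11800756e-05, -3.53152562e-04,
       -5.42616225e-04,  1.95494698e-03, -5.47171632e-05]), 'tau': array([ 4.99254224e-03, -9.28490281e+01,  1.98515810e+00, -3.70528758e+01,
        1.83162623e-02,  5.39080400e-03,  3.48858372e-06]), 'ee_pos': array([232.77853314, 579.70887632, 230.78471685]), 'orientation': array([-1.52463232,  1.5697666 , -1.90643182]), 'ft_force': array([ 0.31204956, -0.6133632 ,  0.0380938 ]), 'moment': array([ 0.00719967,  0.00283294, -0.03159415]), 'finger_gap': 85.34224038585502}
```

View pics/side0.png

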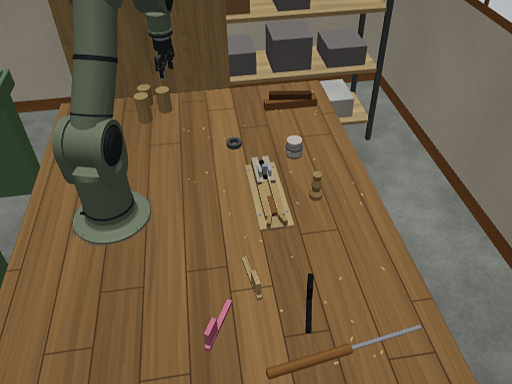

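View pics/top0.png

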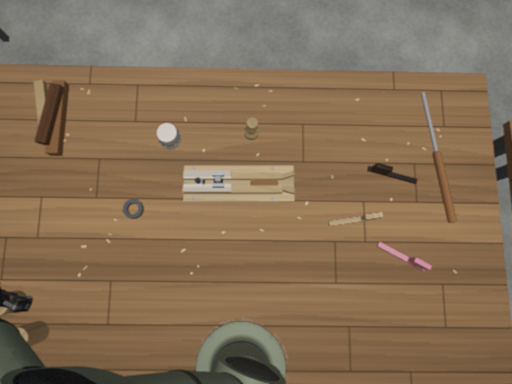

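Candidates for the stick in the top view: wooden at (356,219), pink at (404,257), black at (392,174). I choose the wooden one and check it in a crop.

Run:
```python
from h import *
t=load('top0')['image'];s=load('side0')['image']
cv2.imwrite('pics/c1.png',cv2.resize(t[155:275,175:445],None,fx=2.9,fy=2.9,interpolation=cv2.INTER_CUBIC))
a=cv2.resize(s[145:235,230:310],(400,450),interpolation=cv2.INTER_CUBIC)
b=cv2.resize(s[250:305,230:280],(400,440),interpolation=cv2.INTER_CUBIC)
b=cv2.copyMakeBorder(b,0,10,0,0,0)
cv2.imwrite('pics/c2.png',np.hstack([a,b]))
cv2.imwrite('pics/c3.png',cv2.resize(t[200:240,320:395],None,fx=10,fy=10,interpolation=cv2.INTER_CUBIC))
```

```text
(no output)
```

View pics/c1.png

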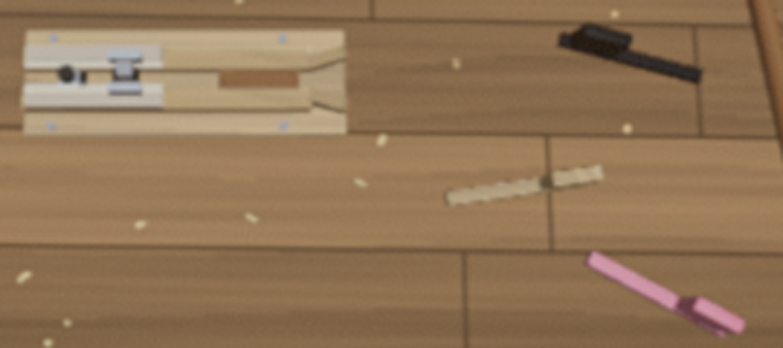

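View pics/c2.png

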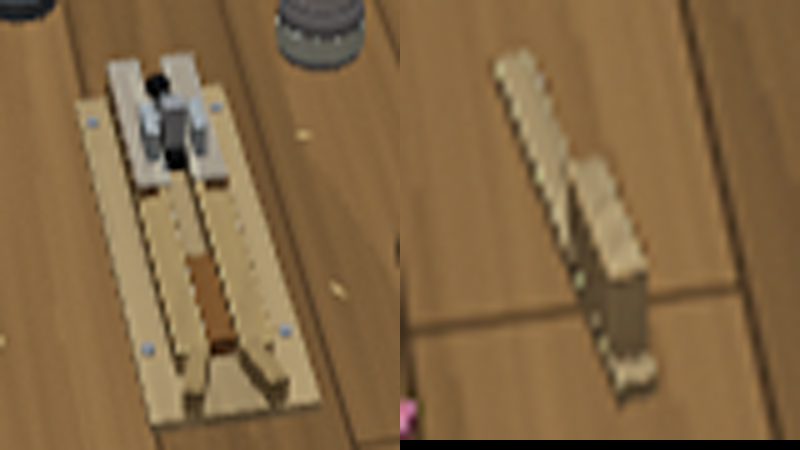

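View pics/c3.png

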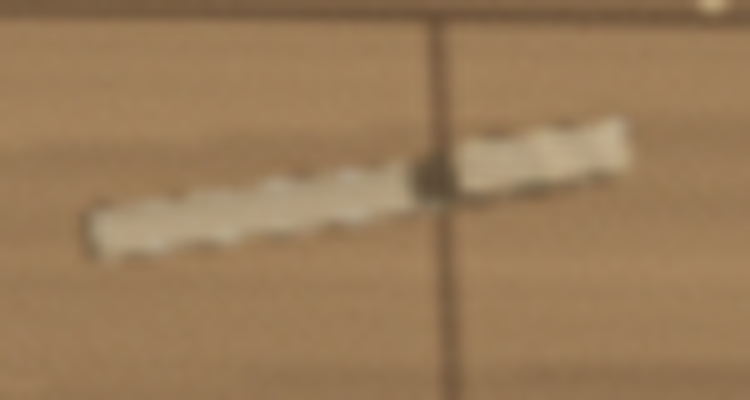

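Run:
```python
from h import *
for n in('top0','side0'):
    c=load(n);hsv=cv2.cvtColor(c['image'],cv2.COLOR_BGR2HSV)
    pts={'top0':[(240,198),(285,186),(200,198),(340,221),(375,216),(320,215),(330,200),(260,183),(262,210),(310,180)],'side0':[(255,215),(283,215),(262,185),(247,265),(255,285),(300,230),(270,204),(240,220)]}[n]
    for p in pts: print(n,p,c['image'][p[1],p[0]],hsv[p[1],p[0]],dep(c,*p).round(1))
```

```text
top0 (240, 198) [138 171 191] [ 19  71 191] [520.3   7.5  14.8]
top0 (285, 186) [117 152 172] [ 19  82 172] [ 558.  -136.7   35.8]
top0 (200, 198) [128 160 181] [ 18  75 181] [518.  136.7  18.1]
top0 (340, 221) [125 157 176] [ 19  74 176] [ 449.1 -315.4   17.9]
top0 (375, 216) [136 169 190] [ 18  72 190] [ 460.4 -411.2   72.5]
top0 (320, 215) [ 86 121 152] [ 16 111 152] [ 469.7 -254.6    0.8]
top0 (330, 200) [ 67  95 121] [ 16 114 121] [ 519.1 -287.9    5. ]
top0 (260, 183) [ 69 102 138] [ 14 128 138] [566.7 -56.2  35.7]
top0 (262, 210) [ 93 129 162] [ 16 109 162] [483.7 -64.9   0.8]
top0 (310, 180) [ 73 103 131] [ 16 113 131] [ 586.4 -224.3   -1.3]
side0 (255, 215) [ 63 104 138] [ 16 139 138] [509.1 -80.3  -4.4]
side0 (283, 215) [ 75 114 136] [ 19 114 136] [ 600.2 -134.9   33.6]
side0 (262, 185) [ 98 143 166] [ 20 104 166] [553.7  37.2  31.3]
side0 (247, 265) [105 143 162] [ 20  90 162] [ 449.2 -314.7   10.7]
side0 (255, 285) [47 71 88] [ 18 119  88] [ 458.1 -436.8   65.7]
side0 (300, 230) [ 52  81 108] [ 16 132 108] [ 651.4 -182.4   -1.4]
side0 (270, 204) [ 46  85 123] [ 15 160 123] [565.5 -70.3  31.6]
side0 (240, 220) [ 65 106 137] [ 17 134 137] [ 452.4 -102.2    1.5]
```

```bash
cat > m.py <<'E'
from h import *
c=load('top0');hsv=cv2.cvtColor(c['image'],cv2.COLOR_BGR2HSV)
def comp(c,x0,y0,x1,y1,cond):
    m=np.zeros(c['image'].shape[:2],np.uint8); m[y0:y1,x0:x1]=cond[y0:y1,x0:x1]
    n,l,s,_=cv2.connectedComponentsWithStats(m); k=1+np.argmax(s[1:,4]); return l==k
H,S,V=[hsv[...,i].astype(int) for i in range(3)]
mj=comp(c,170,155,310,215,(S<97)&(V>120))
mj=cv2.morphologyEx(mj.astype(np.uint8),cv2.MORPH_CLOSE,np.ones((15,15)))
r=cv2.minAreaRect(cv2.findContours(mj,0,2)[0][0]); print('jig',r); 
b=cv2.boxPoints(r)
for p in b: print(p, onz(c,*p,12).round(1))
ms=comp(c,320,205,395,235,(S<97)&(V>100))
print(ms.sum())
v,u=np.nonzero(ms); print(u.min(),u.max())
rs=cv2.minAreaRect(np.c_[u,v].astype(np.float32)); print('stick',rs)
# blade part only / handle part only : split by depth
for nm,sel,z in(('blade',u<358,14),('handle',u>366,70)):
    P=np.array([onz(c,a,bb,z)[:2] for a,bb in zip(u[sel],v[sel])]); m=P.mean(0); w=np.linalg.svd(P-m)[2][0]; w*=np.sign(w[1])
    q=(P-m)@w; n=np.array([-w[1],w[0]]);qn=(P-m)@n; print(nm,m,w,'yaw',np.degrees(np.arctan2(w[1],w[0])),'ext',np.ptp(q)+3.1,qn.min(),qn.max(),'front',m+w*(q.max()+1.5),'rear',m+w*(q.min()-1.5))
mb=comp(c,240,170,300,195,(S>118)&(V>80)&(V<150)); v,u=np.nonzero(mb);print('blank',mb.sum(),u.min(),u.max(),v.min(),v.max())
print(onz(c,u.min()-.5,v.mean(),32),onz(c,u.max()+.5,v.mean(),32),'yaw')
o=c['image'].copy(); o[mb]=(0,0,255);o[ms]=(0,255,0); cv2.polylines(o,[np.int32(b)],1,(255,0,0))
cv2.imwrite('pics/m.png',cv2.resize(o[155:275,175:445],None,fx=2.9,fy=2.9,interpolation=cv2.INTER_NEAREST))
E
python3 m.py
```

```text
jig ((237.99996948242188, 182.99998474121094), (111.99998474121094, 35.99999237060547), -0.0)
[181.99997 200.99998] [508.4 195.2  12. ]
[181.99997 164.99998] [628.1 199.8  12. ]
[293.99997 164.99998] [ 633.6 -169.8   12. ]
[293.99997 200.99998] [ 513.1 -168.5   12. ]
189
329 363
stick ((345.87860107421875, 220.71096801757812), (5.626115798950195, 34.36492156982422), 81.25383758544922)
blade [ 449.33506629 -326.80967594] [-0.16020229  0.9870842 ] yaw 99.21863779941017 ext 97.36540165998579 -8.986388024486619 9.11162491913856 front [ 441.50990862 -278.59507334] rear [ 457.09204828 -374.60421501]m.py:18: RuntimeWarning: Mean of empty slice.
  P=np.array([onz(c,a,bb,z)[:2] for a,bb in zip(u[sel],v[sel])]); m=P.mean(0); w=np.linalg.svd(P-m)[2][0]; w*=np.sign(w[1])
  ret = ret.dtype.type(ret / rcount)
Traceback (most recent call last):
  File "m.py", line 18, in <module>
    P=np.array([onz(c,a,bb,z)[:2] for a,bb in zip(u[sel],v[sel])]); m=P.mean(0); w=np.linalg.svd(P-m)[2][0]; w*=np.sign(w[1])
                                                                                   ~~~~~~~~~~~~~^^^^^
numpy.linalg.LinAlgError: 1-dimensional array given. Array must be at least two-dimensional
```

```bash
cat > m2.py <<'E'
from h import *
c=load('top0');im=c['image'].astype(float); g=im.mean(2)
hsv=cv2.cvtColor(c['image'],cv2.COLOR_BGR2HSV).astype(float); S=hsv[...,1]
def edge(prof,sgn):
    d=np.diff(prof)*sgn; k=int(np.argmax(d)); 
    if 0<k<len(d)-1:
        a,b,e=d[k-1],d[k],d[k+1]; k+=0.5*(a-e)/(a-2*b+e)
    return k+0.5
def fit(x,y):
    x=np.array(x);y=np.array(y)
    for _ in range(4):
        p=np.polyfit(x,y,1); r=abs(y-np.polyval(p,x)); k=r<max(2*np.median(r),.15); x,y=x[k],y[k]
    return p,len(x),r.std()
cols=[u for u in range(188,292)]
P1=fit(cols,[160+edge(S[160:172,u],-1) for u in cols]); P2=fit(cols,[195+edge(S[195:208,u],1) for u in cols])
print('far',P1,'near',P2)
rows=[v for v in range(168,200) if not 174<v<194]
Q1=fit(rows,[178+edge(S[v,178:190],-1) for v in rows]); Q2=fit(rows,[288+edge(S[v,288:302],1) for v in rows])
print('left',Q1,'right',Q2)
for nm,p in(('far',P1[0]),('near',P2[0])):
    A=onz(c,190,np.polyval(p,190),12);B=onz(c,290,np.polyval(p,290),12); print(nm,A,B,'yaw',np.degrees(np.arctan2((A-B)[1],(A-B)[0])))
C=[]
for q in(Q1[0],Q2[0]):
    for p in(P1[0],P2[0]):
        v=183
        for _ in range(5): u=np.polyval(q,v); v=np.polyval(p,u)
        C.append(onz(c,u,v,12)); print(u,v,C[-1].round(1))
# depth
print('len',np.linalg.norm(C[0]-C[2]),np.linalg.norm(C[1]-C[3]),'wid',np.linalg.norm(C[0]-C[1]),np.linalg.norm(C[2]-C[3]))
print('center',np.mean(C,0))
E
python3 m2.py
python3 - <<'E'
from h import *
c=load('top0')
for u in (215,240,270): print(u,[int(x) for x in c['image'][160:206,u].mean(1)])
for v in (182,): print([int(x) for x in c['image'][v,240:300].mean(1)])
E
```

```text
far (array([-1.56728180e-03,  1.65126366e+02]), 49, np.float64(0.05403408726381134)) near (array([-1.68283785e-03,  2.01824692e+02]), 96, np.float64(0.03574558859772271))
left (array([-9.18597981e-03,  1.84347149e+02]), 8, np.float64(0.030129105453118418)) right (array([2.75920285e-02, 2.88868518e+02]), 8, np.float64(0.02457100866104641))
far [629.03029666 173.57000721  12.        ] [ 634.47649832 -156.50547596   12.        ] yaw 90.94528697992425
near [507.07608038 169.25307523  12.        ] [ 511.86315187 -155.38557642   12.        ] yaw 90.84481349938869
182.8329338377706 164.839815677596 [628.6 197.1  12. ]
182.49601262434322 201.51758117233504 [506.7 193.5  12. ]
293.4120010028907 164.66650711868112 [ 634.7 -167.8   12. ]
294.4235997653254 201.32922519232528 [ 512.1 -169.8   12. ]
len 364.97539171960415 363.3446429344689 wid 121.9768764399004 122.60350362153073
center [570.52503834  13.23389304  12.        ]
215 [84, 91, 100, 100, 107, 134, 159, 166, 167, 164, 172, 178, 180, 183, 176, 141, 145, 165, 154, 142, 126, 87, 89, 146, 179, 179, 139, 122, 166, 182, 179, 151, 103, 104, 145, 158, 160, 163, 164, 160, 153, 133, 123, 117, 117, 122]
240 [91, 87, 97, 99, 107, 135, 159, 166, 167, 163, 161, 163, 159, 155, 154, 152, 154, 149, 131, 108, 137, 154, 155, 154, 154, 155, 156, 156, 154, 153, 150, 149, 123, 113, 144, 157, 163, 164, 166, 166, 155, 132, 120, 118, 119, 121]
270 [98, 88, 98, 102, 108, 136, 159, 167, 166, 164, 165, 167, 158, 151, 148, 147, 148, 150, 133, 108, 103, 106, 104, 106, 110, 129, 149, 152, 147, 148, 149, 148, 124, 116, 147, 160, 163, 164, 165, 166, 162, 133, 121, 120, 119, 121]
[155, 155, 156, 156, 155, 154, 155, 155, 157, 152, 125, 102, 100, 103, 102, 104, 103, 103, 102, 103, 103, 105, 104, 103, 103, 104, 104, 104, 104, 103, 104, 105, 104, 105, 104, 105, 104, 112, 139, 150, 152, 151, 151, 150, 149, 150, 150, 151, 150, 151, 150, 151, 149, 135, 116, 103, 102, 104, 100, 102]
```

```bash
cat > m3.py <<'E'
from h import *
from m import comp
E
python3 - <<'E'
from h import *
c=load('top0');S=cv2.cvtColor(c['image'],cv2.COLOR_BGR2HSV)[...,1].astype(float)
def edge(prof,sgn):
    d=np.diff(prof)*sgn; k=int(np.argmax(d)); 
    if 0<k<len(d)-1:
        a,b,e=d[k-1],d[k],d[k+1]; k+=0.5*(a-e)/(a-2*b+e)
    return k+0.5
o,_=ray(c,0,0); print('cam',o)
# blade u 333..358, handle u 368..380
for nm,rng,z in(('blade',range(333,357),14),('handle',range(368,380),70)):
    A=[];B=[]
    for u in rng:
        v0=222.5+(u-330)*(-0.155)
        a=int(v0-6);pr=S[a:a+13,u]; 
        A.append(a+edge(pr[:8],-1)); B.append(a+5+edge(pr[5:],1))
    for n2,L,zz in(('far',A,z),('near',B,z)):
        p=np.polyfit(list(rng),L,1); r=np.array(L)-np.polyval(p,list(rng))
        P,Q=[onz(c,u,np.polyval(p,u),zz) for u in(rng[0],rng[-1])]; d=P-Q
        print(nm,n2,p,r.std().round(2),P.round(1),Q.round(1),'yaw',np.degrees(np.arctan2(d[1],d[0])).round(2))
for v in(221,222,223): print(v,[int(x) for x in S[v,322:336]])
for v in(214,215,216,217): print(v,[int(x) for x in S[v,358:390]])
s=load('side0'); 
for n,p in{'nosebase?':(244,258),'handle top rear':(258,281)}.items(): print(n,dep(s,*p))
# side: handle top corners from crop c2 (scale 8, offset 230,250)
q=lambda x,y:(230+x/8-.5,250+y/8-.5)
E
```

```text
cam [ 316.9720123     9.06748017 1320.73626762]
blade far [-1.51739716e-01  2.70291947e+02] 0.24 [ 453.2 -293.8   14. ] [ 465.5 -368.9   14. ] yaw 99.25
blade near [-1.45290486e-01  2.73473626e+02] 0.2 [ 436.  -293.3   14. ] [ 447.7 -368.2   14. ] yaw 98.86
handle far [-1.40582196e-01  2.65311819e+02] 0.12 [ 468.  -390.5   70. ] [ 473.2 -425.2   70. ] yaw 98.64
handle near [-1.76922107e-01  2.84124954e+02] 0.17 [ 451.  -389.8   70. ] [ 457.5 -424.4   70. ] yaw 100.6
221 [109, 112, 112, 111, 112, 112, 103, 83, 77, 79, 79, 78, 76, 72]
222 [111, 111, 111, 111, 112, 114, 99, 78, 71, 73, 73, 73, 73, 73]
223 [113, 111, 112, 113, 110, 116, 103, 79, 73, 72, 72, 73, 72, 69]
214 [115, 112, 115, 111, 112, 114, 110, 104, 93, 85, 81, 78, 75, 77, 77, 73, 70, 72, 72, 73, 72, 71, 69, 71, 83, 102, 111, 110, 110, 112, 108, 110]
215 [112, 109, 108, 113, 114, 109, 108, 96, 82, 75, 75, 72, 71, 73, 70, 73, 72, 71, 72, 72, 71, 72, 71, 72, 81, 99, 112, 111, 111, 110, 108, 110]
216 [97, 90, 95, 101, 108, 101, 103, 94, 79, 75, 72, 72, 72, 72, 71, 73, 73, 72, 71, 72, 74, 77, 77, 79, 87, 101, 109, 111, 111, 110, 111, 110]
217 [80, 77, 85, 94, 103, 99, 101, 97, 79, 74, 76, 74, 75, 73, 74, 78, 79, 80, 83, 85, 87, 92, 96, 98, 103, 108, 112, 111, 110, 114, 108, 110]
nosebase? [ 443.16806686 -287.73665051   14.45105384]
handle top rear [ 468.93056865 -423.40056232   64.87102523]
```

Run:
```python
from h import *
c=load('top0');s=load('side0')
N=onz(c,328.3,222.4,14);F=onz(c,365.6,216.5,70);R=onz(c,382.7,214,70)
print(N,F,R,np.linalg.norm(F-R),'mid',(F+R)/2)
d=(N-(F+R)/2)[:2]; print(np.linalg.norm(d),np.degrees(np.arctan2(d[1],d[0])))
G=N[:2]-130*d/np.linalg.norm(d); print('grip from nose',G)
# check in side view: project model points
yaw=np.radians(99.1)
for a in (99.1,):
    R2=np.array([[np.cos(yaw),-np.sin(yaw)],[np.sin(yaw),np.cos(yaw)]])
    o=cv2.resize(s['image'][250:305,230:280],None,fx=10,fy=10,interpolation=cv2.INTER_CUBIC)
    for X in [(130,8,14),(130,-8,14),(130,-8,0),(130,8,0),(27.5,8,70),(27.5,-8,70),(-27.5,8,70),(-27.5,-8,70),(-35,8,0),(-35,-8,14),(-35,8,14)]:
        w=np.r_[R2@np.array(X[:2])+(F+R)[:2]/2,X[2]]; u,v=proj(s,w); cv2.circle(o,(int((u-229.5)*10),int((v-249.5)*10)),4,(0,0,255),-1)
cv2.imwrite('pics/sv.png',o)
```

```text
[ 444.53514705 -278.32728234   14.        ] [ 458.78078329 -382.64380538   70.        ] [ 467.23714545 -436.43087856   70.        ] 54.44776673613921 mid [ 463.00896437 -409.53734197   70.        ]
132.5041949321126 98.0143215532677
grip from nose [ 462.65982795 -407.05760488]
```

View pics/sv.png

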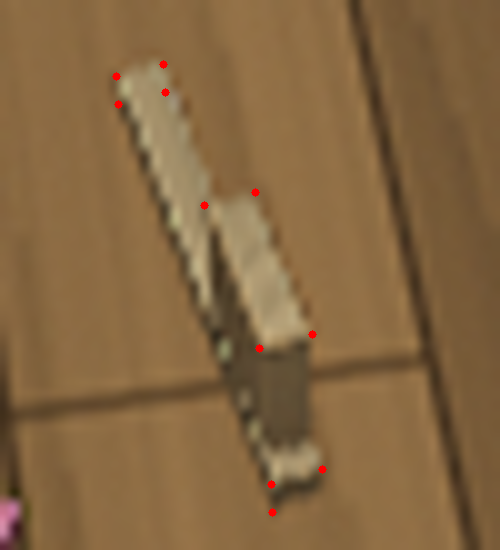

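```bash
cat > t.py <<'E'
import numpy as np
from scipy.spatial.transform import Rotation as Ro
def Rt(rpy): return Ro.from_euler('xyz',rpy)
def target(yawdeg): # stick pointing dir yaw; tool x down, tool y across
    y=np.radians(yawdeg-90); ty=np.array([np.cos(y),np.sin(y),0]); tx=np.array([0,0,-1.]); return Ro.from_matrix(np.c_[tx,ty,np.cross(tx,ty)])
def delta(pos,rpy,tp,yaw,flip=False):
    R=Rt(rpy); T=target(yaw+180*flip); d=R.inv().apply(np.array(tp)-np.array(pos)); r=(R.inv()*T).as_rotvec(degrees=True); return d.round(2),r.round(2)
def state():
    from workcell import env
    return env.observe()
E
python3 - <<'E'
from t import *
s=state(); R=Rt(s['orientation']); print(R.as_matrix().round(4)); print(s['ee_pos'],s['t'])
for f in(0,1):
  for tp in((600,120,231),(462.5,-408.5,231)): print(f,tp,delta(s['ee_pos'],s['orientation'],tp,98.9,f))
E
```

```text
[[-3.000e-04  3.726e-01  9.280e-01]
 [-1.000e-03  9.280e-01 -3.726e-01]
 [-1.000e+00 -1.000e-03  0.000e+00]]
[232.77853314 579.70887632 230.78471685] 0.1
0 (600, 120, 231) (array([ 1.1000e-01, -2.8978e+02,  5.1206e+02]), array([5.922e+01, 3.000e-02, 5.000e-02]))
0 (462.5, -408.5, 231) (array([ 6.7000e-01, -8.3146e+02,  5.8138e+02]), array([5.922e+01, 3.000e-02, 5.000e-02]))
1 (600, 120, 231) (array([ 1.1000e-01, -2.8978e+02,  5.1206e+02]), array([-1.2078e+02, -6.0000e-02,  4.0000e-02]))
1 (462.5, -408.5, 231) (array([ 6.7000e-01, -8.3146e+02,  5.8138e+02]), array([-1.2078e+02, -6.0000e-02,  4.0000e-02]))
```

Call:
{"fn": "carry_out", "kwargs": {
  "rows": [
    {"ty": -29,"tz": 51,"ax": 6},
    {"ty": -58,"tz": 102,"ax": 12},
    {"ty": -87,"tz": 153,"ax": 18},
    {"ty": -116,"tz": 205,"ax": 24},
    {"ty": -145,"tz": 256,"ax": 30},
    {"ty": -174,"tz": 307,"ax": 36},
    {"ty": -203,"tz": 358,"ax": 42},
    {"ty": -232,"tz": 410,"ax": 48},
    {"ty": -261,"tz": 461,"ax": 54},
    {"ty": -290,"tz": 512,"ax": 59.2}
  ]
}}

```text
invalid input at $.rows[0]: expected keys tx, ty, tz, ax, ay, az, claw
```

Run:
```python
from t import *
s=state(); print(s['ee_pos'],s['t'],s['orientation'],s['q'],s['ft_force'])
for tp in((462.5,-408.5,150),): print(tp,delta(s['ee_pos'],s['orientation'],tp,98.9))
```

```text
[232.77853314 579.70887632 230.78471685] 0.1 [-1.52463232  1.5697666  -1.90643182] [-1.25920054  0.52195937 -0.03632832  1.59993832  0.02117161  1.02110832
 -0.11277843] [ 0.31204956 -0.6133632   0.0380938 ]
(462.5, -408.5, 150) (array([  81.67, -831.38,  581.37]), array([5.922e+01, 3.000e-02, 5.000e-02]))
```

All keys are needed.

Call:
{"fn": "carry_out", "kwargs": {
  "rows": [
    {"tx": 0,"ty": -29,"tz": 51,"ax": 6,"ay": 0,"az": 0,"claw": -1},
    {"tx": 0,"ty": -58,"tz": 102,"ax": 12,"ay": 0,"az": 0,"claw": -1},
    {"tx": 0,"ty": -87,"tz": 153,"ax": 18,"ay": 0,"az": 0,"claw": -1},
    {"tx": 0,"ty": -116,"tz": 205,"ax": 24,"ay": 0,"az": 0,"claw": -1},
    {"tx": 0,"ty": -145,"tz": 256,"ax": 30,"ay": 0,"az": 0,"claw": -1},
    {"tx": 0,"ty": -174,"tz": 307,"ax": 36,"ay": 0,"az": 0,"claw": -1},
    {"tx": 0,"ty": -203,"tz": 358,"ax": 42,"ay": 0,"az": 0,"claw": -1},
    {"tx": 0,"ty": -232,"tz": 410,"ax": 48,"ay": 0,"az": 0,"claw": -1},
    {"tx": 0,"ty": -261,"tz": 461,"ax": 54,"ay": 0,"az": 0,"claw": -1},
    {"tx": 0,"ty": -290,"tz": 512,"ax": 59.2,"ay": 0,"az": 0,"claw": -1}
  ]
}}

```text
t: 1.35
ee_pos: [600.8, 118.6, 231.2]
orientation: [-1.86, 1.571, 3.005]
ft_force: [0.0, 1.5, 0.1]
finger_gap: 85.3
```

Run:
```python
from t import *
s=state(); print(s['ee_pos'],s['t'],s['orientation'],s['q'],s['ft_force'])
for tp in((462.5,-408.5,150),): print(tp,delta(s['ee_pos'],s['orientation'],tp,98.9))
```

```text
[600.81949845 118.55048217 231.17410007] 1.35 [-1.86014214  1.5705646   3.00501512] [-0.50644933  0.52088779  0.31651408  1.64805369 -0.18494459  1.00240647
  0.02351197] [0.00448391 1.46824577 0.12028812]
(462.5, -408.5, 150) (array([  81.19, -216.89,  499.87]), array([-0.15, -0.  ,  0.01]))
```

Call:
{"fn": "carry_out", "kwargs": {
  "rows": [
    {"tx": 0,"ty": -24,"tz": 55,"ax": 0,"ay": 0,"az": 0,"claw": -1},
    {"tx": 0,"ty": -48,"tz": 110,"ax": 0,"ay": 0,"az": 0,"claw": -1},
    {"tx": 0,"ty": -72,"tz": 165,"ax": 0,"ay": 0,"az": 0,"claw": -1},
    {"tx": 10,"ty": -96,"tz": 220,"ax": 0,"ay": 0,"az": 0,"claw": -1},
    {"tx": 20,"ty": -119,"tz": 275,"ax": 0,"ay": 0,"az": 0,"claw": -1},
    {"tx": 30,"ty": -143,"tz": 330,"ax": 0,"ay": 0,"az": 0,"claw": -1},
    {"tx": 40,"ty": -167,"tz": 385,"ax": 0,"ay": 0,"az": 0,"claw": -1},
    {"tx": 50,"ty": -191,"tz": 440,"ax": 0,"ay": 0,"az": 0,"claw": -1},
    {"tx": 55,"ty": -217,"tz": 500,"ax": 0,"ay": 0,"az": 0,"claw": -1},
    {"tx": 60,"ty": -217,"tz": 500,"ax": 0,"ay": 0,"az": 0,"claw": -1}
  ]
}}

```text
t: 2.6
ee_pos: [460.1, -412.2, 170.8]
orientation: [-0.819, 1.569, -2.241]
ft_force: [0.1, 2.0, 0.4]
finger_gap: 85.6
```

Run:
```python
from t import *
from h import *
s=state(); print(s['ee_pos'],s['t'],s['orientation'],s['q'],s['ft_force'])
for tp in((462.5,-408.5,31),): print(tp,delta(s['ee_pos'],s['orientation'],tp,98.9))
from workcell import read_camera
for n in('top','side'):
    c=read_camera(n); save(c,n+'1'); u,v=map(int,proj(c,s['ee_pos'])); print(proj(c,s['ee_pos']))
    im=cv2.resize(c['image'][v-45:v+45,u-45:u+45],(450,450),interpolation=cv2.INTER_CUBIC)
    cv2.circle(im,(225,225),3,(0,0,255),-1)
    cv2.imwrite('pics/a%s.png'%n,im)
cv2.imwrite('pics/a.png',np.hstack([cv2.imread('pics/atop.png')[:,:400],cv2.imread('pics/aside.png')[:,25:425]]))
```

```text
[ 460.11186681 -412.24255622  170.80443977] 2.6 [-0.81917676  1.56850871 -2.24060298] [ 0.40001753  0.60467311  0.34930907  1.69135645 -0.25013143  0.88982392
  0.99999594] [0.14908118 1.9898057  0.36152251]
(462.5, -408.5, 31) (array([139.79,   3.15,  -3.56]), array([-0.34,  0.09,  0.1 ]))
(np.float64(386.68439508379083), np.float64(212.31508028136324))
(np.float64(253.62664162136846), np.float64(254.78035088568257))
```

View pics/a.png

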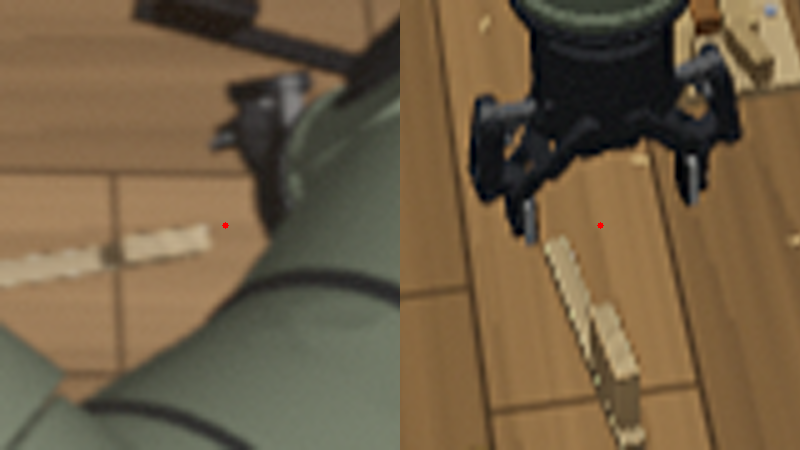

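Call:
{"fn": "carry_out", "kwargs": {
  "rows": [
    {"tx": 30,"ty": 3,"tz": -3.5,"ax": -0.3,"ay": 0,"az": 0,"claw": -1},
    {"tx": 70,"ty": 3,"tz": -3.5,"ax": -0.3,"ay": 0,"az": 0,"claw": -1},
    {"tx": 100,"ty": 3,"tz": -3.5,"ax": -0.3,"ay": 0,"az": 0,"claw": -1},
    {"tx": 120,"ty": 3,"tz": -3.5,"ax": -0.3,"ay": 0,"az": 0,"claw": -1},
    {"tx": 133,"ty": 3,"tz": -3.5,"ax": -0.3,"ay": 0,"az": 0,"claw": -1},
    {"tx": 138,"ty": 3,"tz": -3.5,"ax": -0.3,"ay": 0,"az": 0,"claw": -1},
    {"tx": 138,"ty": 3,"tz": -3.5,"ax": -0.3,"ay": 0,"az": 0,"claw": -1}
  ]
}}

```text
t: 3.58
ee_pos: [465.8, -403.7, 33.7]
orientation: [0.796, 1.57, -0.614]
ft_force: [-0.0, 0.9, -0.5]
finger_gap: 85.3
```

```bash
cat > look.py <<'E'
import sys
from t import *
from h import *
from workcell import read_camera
s=state(); print(s['ee_pos'],s['t'],s['orientation'],s['ft_force'],s['finger_gap'])
tag=sys.argv[1]; X=np.array(eval(sys.argv[2])) if len(sys.argv)>2 else s['ee_pos']; w=int(sys.argv[3]) if len(sys.argv)>3 else 40
out=[]
for n in(sys.argv[4].split(',') if len(sys.argv)>4 else('top','side')):
    c=read_camera(n); save(c,n+tag); u,v=proj(c,X); u,v=int(min(max(u,w),511-w)),int(min(max(v,w),383-w)); print(n,'crop origin',u-w,v-w,'scale',400/(2*w))
    out.append(cv2.resize(c['image'][v-w:v+w,u-w:u+w],(400,400),interpolation=cv2.INTER_CUBIC))
cv2.imwrite('pics/l%s.png'%tag,np.hstack(out))
E
python3 look.py 2; python3 -c "
from t import *
s=state()
print(delta(s['ee_pos'],s['orientation'],(462.5,-408.5,32),98.9))"
```

```text
[ 465.80929757 -403.72460265   33.72795626] 3.575 [ 0.79597584  1.57022774 -0.61378205] [-0.02588318  0.94965886 -0.52149393] 85.31245427240145
top crop origin 328 175 scale 5.0
side crop origin 216 242 scale 5.0
(array([ 2.06, -4.08,  4.02]), array([ 0.32,  0.04, -0.04]))
```

View pics/l2.png

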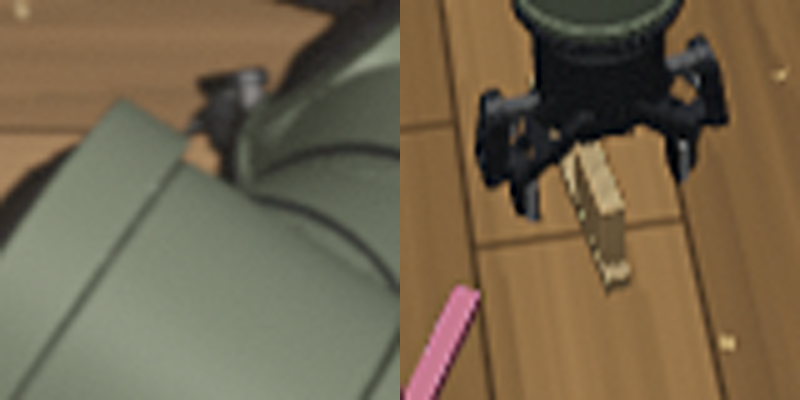

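Call:
{"fn": "carry_out", "kwargs": {
  "rows": [
    {"tx": 2,"ty": -4,"tz": 4,"ax": 0.3,"ay": 0,"az": 0,"claw": -1},
    {"tx": 2,"ty": -4,"tz": 4,"ax": 0.3,"ay": 0,"az": 0,"claw": -1},
    {"tx": 2,"ty": -4,"tz": 4,"ax": 0.3,"ay": 0,"az": 0,"claw": 0.3},
    {"tx": 2,"ty": -4,"tz": 4,"ax": 0.3,"ay": 0,"az": 0,"claw": 1},
    {"tx": 2,"ty": -4,"tz": 4,"ax": 0.3,"ay": 0,"az": 0,"claw": 1},
    {"tx": 2,"ty": -4,"tz": 4,"ax": 0.3,"ay": 0,"az": 0,"claw": 1},
    {"tx": 2,"ty": -4,"tz": 4,"ax": 0.3,"ay": 0,"az": 0,"claw": 1},
    {"tx": 2,"ty": -4,"tz": 4,"ax": 0.3,"ay": 0,"az": 0,"claw": 1}
  ]
}}

```text
t: 4.68
ee_pos: [462.4, -408.2, 31.4]
orientation: [0.904, 1.571, -0.511]
ft_force: [-0.1, 0.5, 3.5]
finger_gap: 15.4
```

```bash
python3 look.py 3 s['ee_pos'] 40 side; python3 -c "
from t import *
s=state()
print(delta(s['ee_pos'],s['orientation'],(462.5,-408.5,32),98.9))"
```

```text
[ 462.36135495 -408.2104183    31.43872343] 4.675 [ 0.90406407  1.57055003 -0.51093114] [-0.13789369  0.49007457  3.50323141] 15.418757819525355
(array([-0.56,  0.09,  0.31]), array([ 0.03,  0.01, -0.01]))Traceback (most recent call last):
  File "look.py", line 6, in <module>
    tag=sys.argv[1]; X=np.array(eval(sys.argv[2])) if len(sys.argv)>2 else s['ee_pos']; w=int(sys.argv[3]) if len(sys.argv)>3 else 40
                                ~~~~^^^^^^^^^^^^^
  File "<string>", line 1, in <module>
NameError: name 'ee_pos' is not defined
```

Call:
{"fn": "carry_out", "kwargs": {
  "rows": [
    {"tx": -10,"ty": 0,"tz": 0,"ax": 0,"ay": 0,"az": 0,"claw": 1},
    {"tx": -40,"ty": 0,"tz": 0,"ax": 0,"ay": 0,"az": 0,"claw": 1},
    {"tx": -70,"ty": 0,"tz": 0,"ax": 0,"ay": 0,"az": 0,"claw": 1},
    {"tx": -70,"ty": 0,"tz": 0,"ax": 0,"ay": 0,"az": 0,"claw": 1}
  ]
}}

```text
t: 5.18
ee_pos: [463.1, -409.0, 103.9]
orientation: [0.776, 1.567, -0.639]
ft_force: [-0.3, 0.1, -1.5]
finger_gap: 15.5
```

```bash
sed -i "s/eval(sys.argv\[2\])/eval(sys.argv[2]) if sys.argv[2]!='ee' else s['ee_pos']/" look.py; python3 look.py 3 ee 40 side,top
cat > jig.py <<'E'
from h import *
def jigpt(o,yaw,X):
    a=np.radians(yaw); return np.array([o[0]+np.cos(a)*X[0]-np.sin(a)*X[1],o[1]+np.sin(a)*X[0]+np.cos(a)*X[1],X[2]])
def draw(c,o,yaw,x0,y0,x1,y1,k):
    im=cv2.resize(c['image'][y0:y1,x0:x1],None,fx=k,fy=k,interpolation=cv2.INTER_CUBIC)
    P=lambda X:tuple(int(round((a+.5-b)*k)) for a,b in zip(proj(c,jigpt(o,yaw,X)),(x0,y0)))
    L=[[(-200,-60,12),(160,-60,12),(160,60,12),(-200,60,12),(-200,-60,12)],[(-160,-10.75,36),(5,-10.75,36)],[(-160,10.75,36),(5,10.75,36)],[(-160,10.75,12),(5,10.75,12)],[(-160,-10.75,12),(5,-10.75,12)],[(5,-25,46),(5,25,46)]]
    for l in L:
        for a,b in zip(l,l[1:]): cv2.line(im,P(a),P(b),(0,0,255),1)
    return im
E
python3 - <<'E'
from jig import *
o=(570.7,33.2)
cv2.imwrite('pics/j1.png',draw(load('top0'),o,90.9,175,155,305,210,6))
cv2.imwrite('pics/j2.png',draw(load('side0'),o,90.9,235,145,305,235,6.6))
E
```

```text
[ 463.08014443 -409.03500697  103.86552527] 5.175 [ 0.77639328  1.56714681 -0.63882756] [-0.25404697  0.09647255 -1.46481724] 15.487761130716043
side crop origin 215 228 scale 5.0
top crop origin 337 173 scale 5.0
```

View pics/j1.png

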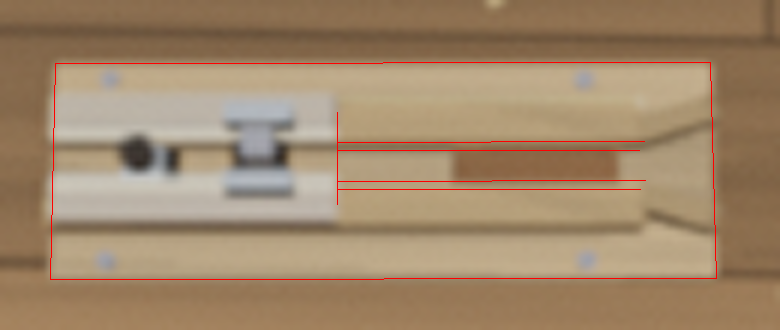

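View pics/j2.png

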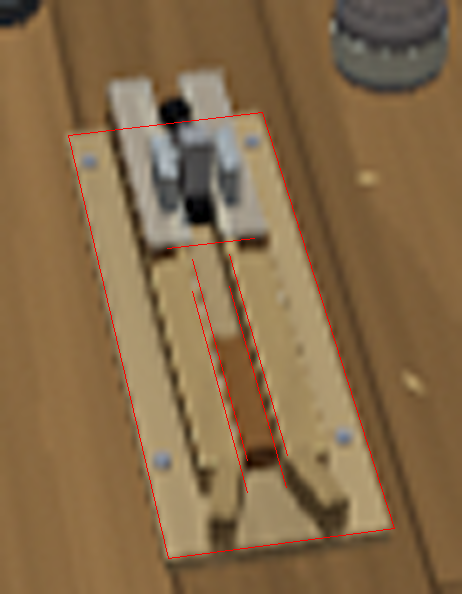

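View pics/l3.png

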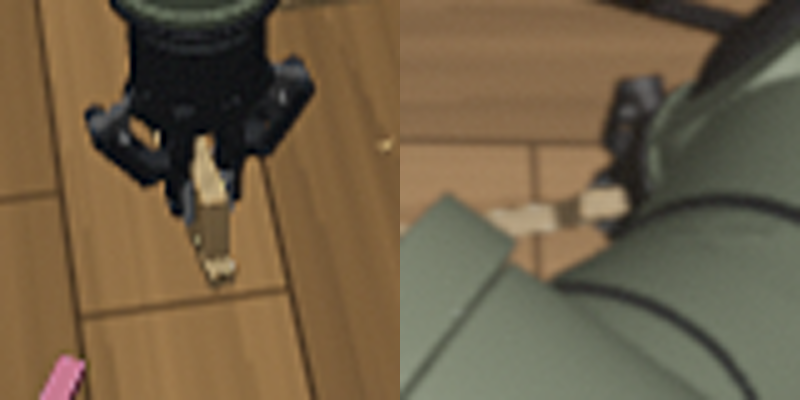

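```bash
python3 -c "
from t import *
from h import *
s=state()
print(delta(s['ee_pos'],s['orientation'],(575.4,-265,90),90.9))
c=load('top0');print(onz(c,277.7,182,32),onz(c,249.6,182,32))"
```

```text
(array([  11.53,  133.95, -123.74]), array([ 8.03,  0.  , -0.02]))
[ 571.50149209 -113.61010562   32.        ] [570.2285093  -22.77671967  32.        ]
```

```bash
python3 -c "
from t import *
s=state()
print(delta(s['ee_pos'],s['orientation'],(575.5,-272,90),90.9))"
```

```text
(array([  11.53,  132.96, -116.81]), array([ 8.03,  0.  , -0.02]))
```

Call:
{"fn": "carry_out", "kwargs": {
  "rows": [
    {"tx": 0,"ty": 30,"tz": -26,"ax": 2,"ay": 0,"az": 0,"claw": 1},
    {"tx": 0,"ty": 60,"tz": -52,"ax": 4,"ay": 0,"az": 0,"claw": 1},
    {"tx": 0,"ty": 90,"tz": -79,"ax": 6,"ay": 0,"az": 0,"claw": 1},
    {"tx": 5,"ty": 115,"tz": -101,"ax": 8,"ay": 0,"az": 0,"claw": 1},
    {"tx": 10,"ty": 133,"tz": -117,"ax": 8,"ay": 0,"az": 0,"claw": 1},
    {"tx": 11.5,"ty": 133,"tz": -117,"ax": 8,"ay": 0,"az": 0,"claw": 1},
    {"tx": 11.5,"ty": 133,"tz": -117,"ax": 8,"ay": 0,"az": 0,"claw": 1}
  ]
}}

```text
t: 6.15
ee_pos: [574.7, -272.8, 89.4]
orientation: [-1.242, 1.57, -2.798]
ft_force: [0.2, -0.5, -1.3]
finger_gap: 15.4
```

```bash
python3 look.py 4 575,-180,40 40 side,top;python3 -c "
from t import *
s=state()
print(delta(s['ee_pos'],s['orientation'],(575.5,-272,90),90.9))"
```

```text
[ 574.65253792 -272.84104382   89.37135476] 6.15 [-1.2424515   1.56965479 -2.79760414] [ 0.24424403 -0.53605623 -1.29704955] 15.398835871481309
side crop origin 238 183 scale 5.0
top crop origin 258 140 scale 5.0
(array([-0.17,  0.77, -1.12]), array([-0.05,  0.02,  0.02]))
```

View pics/l4.png

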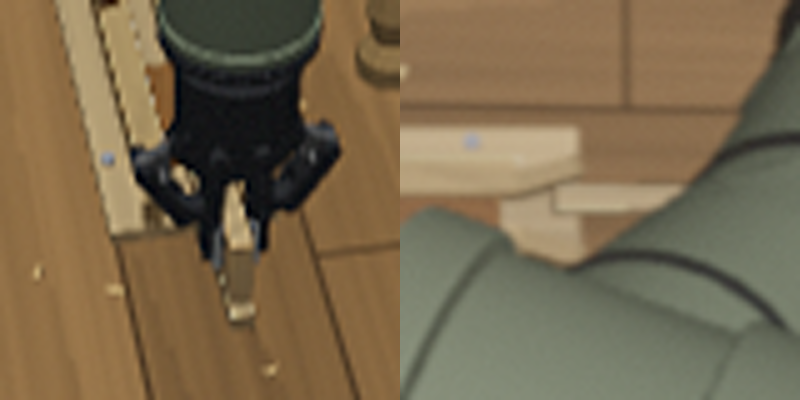

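Run:
```python
from h import *
c=load('top4')
im=cv2.resize(c['image'][168:196,278:318],None,fx=18,fy=18,interpolation=cv2.INTER_CUBIC); cv2.imwrite('pics/n4.png',im)
g=c['image'].mean(2)
for u in range(292,304,2): print(u,[int(x) for x in g[170:192,u]])
for v in(178,179,180): print(v,[int(x) for x in g[v,280:300]])
```

```text
292 [160, 144, 142, 145, 140, 115, 121, 149, 156, 157, 162, 163, 138, 145, 155, 156, 151, 148, 147, 148, 147, 143]
294 [116, 114, 120, 125, 120, 108, 120, 149, 155, 157, 162, 162, 128, 111, 114, 117, 117, 121, 125, 133, 132, 112]
296 [103, 106, 108, 112, 111, 110, 119, 148, 154, 158, 162, 162, 124, 99, 98, 102, 101, 105, 107, 105, 94, 65]
298 [105, 107, 109, 111, 111, 110, 119, 148, 155, 157, 162, 161, 125, 99, 100, 100, 103, 107, 102, 85, 67, 51]
300 [104, 107, 109, 110, 112, 110, 120, 146, 155, 158, 162, 161, 125, 100, 101, 101, 102, 96, 84, 73, 58, 52]
302 [103, 106, 109, 110, 111, 110, 117, 143, 153, 157, 163, 160, 123, 102, 103, 98, 84, 78, 80, 76, 56, 55]
178 [127, 122, 115, 110, 107, 111, 117, 122, 120, 140, 153, 157, 156, 156, 155, 155, 154, 155, 155, 155]
179 [108, 112, 114, 121, 130, 137, 141, 141, 126, 143, 158, 159, 157, 158, 157, 158, 158, 157, 157, 157]
180 [139, 142, 142, 147, 149, 151, 151, 146, 127, 145, 160, 162, 162, 163, 162, 163, 162, 162, 162, 162]
```

View pics/n4.png

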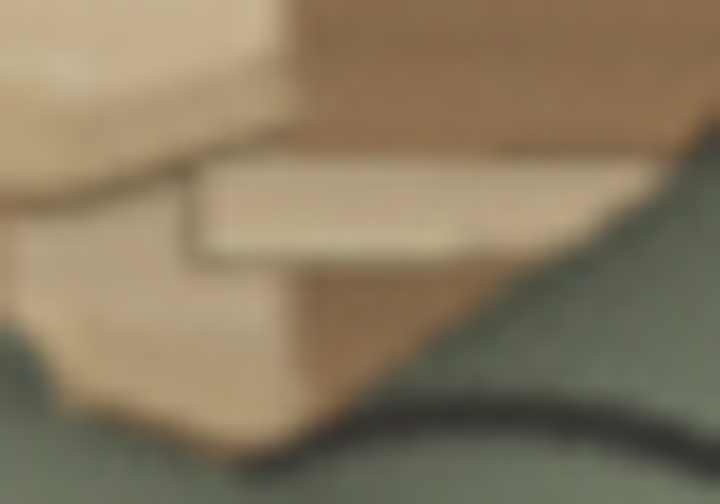

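Run:
```python
from h import *
c=load('top4')
print(onz(c,296,179.1,72), onz(c,288.6,179.1,72))
p=lambda y:574.65+ (y+272.84)/np.tan(np.radians(90.9))
print(p(-165.), p(-142.8))
# lane: line of lane centre from original view
t=load('top0')
g=t['image'].mean(2)
for u in (254,260,266,272): 
    v=[onz(t,u,vv,z)[0] for vv,z in((177.9,36),(184.9,36))]; print(u,v,np.mean(v), onz(t,u,181,36)[1])
```

```text
[ 573.68313277 -167.36252752   72.        ] [ 573.35354913 -144.08791109   72.        ]
572.955913905896 572.6071684377106
254 [np.float64(583.1100259125976), np.float64(560.144240538262)] 571.6271332254298 -36.817377664593884
260 [np.float64(583.3853226621334), np.float64(560.4118609119175)] 571.8985917870255 -56.14826541241998
266 [np.float64(583.6607830603123), np.float64(560.679639865755)] 572.1702114630336 -75.4906281085236
272 [np.float64(583.9364072530979), np.float64(560.9475775407678)] 572.4419923969328 -94.84447597335085
```

Run:
```python
from h import *
t=load('top0');g=t['image'].mean(2)
def edge(pr,sgn):
    d=np.diff(pr)*sgn;k=int(np.argmax(d))
    if 0<k<len(d)-1:
        a,b,e=d[k-1],d[k],d[k+1]; k+=.5*(a-e)/(a-2*b+e)
    return k+.5
def rep(nm,us,v0,v1,sgn,z):
    L=[v0+edge(g[v0:v1,u],sgn) for u in us]; p=np.polyfit(us,L,1); r=np.array(L)-np.polyval(p,us)
    k=abs(r)<.3; p=np.polyfit(np.array(us)[k],np.array(L)[k],1)
    A,B=[onz(t,u,np.polyval(p,u),z) for u in(us[0],us[-1])]; d=A-B
    m=lambda y:B[0]+(y-B[1])*d[0]/d[1]
    print(nm,p,r.std().round(2),'yaw',np.degrees(np.arctan2(d[1],d[0])).round(2),'x at y=-145,-60:',m(-145).round(2),m(-60).round(2))
rep('far top inner',list(range(236,278)),174,181,-1,36)
rep('near top inner (blank)',list(range(253,276)),182,188,1,36)
rep('near top outer',list(range(236,278)),188,194,-1,36)
```

```text
far top inner [6.59616581e-03 1.76508646e+02] 0.09 yaw 90.43 x at y=-145,-60: 582.98 582.35
near top inner (blank) [-9.69035649e-03  1.87620554e+02] 0.08 yaw 91.36 x at y=-145,-60: 561.86 559.84
near top outer [-2.29766218e-03  1.92143351e+02] 0.03 yaw 90.91 x at y=-145,-60: 540.14 538.79
```

Call:
{"fn": "carry_out", "kwargs": {
  "rows": [
    {"tx": 10,"ty": -0.7,"tz": 0,"ax": 0,"ay": 0,"az": 0,"claw": 1},
    {"tx": 22,"ty": -0.7,"tz": 0,"ax": 0,"ay": 0,"az": 0,"claw": 1},
    {"tx": 34,"ty": -0.7,"tz": 0,"ax": 0,"ay": 0,"az": 0,"claw": 1},
    {"tx": 40,"ty": -0.7,"tz": 0,"ax": 0,"ay": 0,"az": 0,"claw": 1},
    {"tx": 42,"ty": -0.7,"tz": 0,"ax": 0,"ay": 0,"az": 0,"claw": 1},
    {"tx": 42,"ty": -0.7,"tz": 0,"ax": 0,"ay": 0,"az": 0,"claw": 1}
  ]
}}

```text
t: 7.0
ee_pos: [574.8, -272.1, 47.9]
orientation: [0.517, 1.571, -1.037]
ft_force: [0.3, 0.0, -1.2]
finger_gap: 15.1
```

```bash
python3 look.py 5 575,-180,30 40 side,top;python3 -c "
from t import *
s=state()
print(delta(s['ee_pos'],s['orientation'],(574,-272,45),90.9))"
```

```text
[ 574.84284913 -272.05188298   47.85672287] 7.0 [ 0.51729387  1.57066371 -1.03740716] [ 0.32864437  0.01814204 -1.19835812] 15.122314015716793
side crop origin 238 185 scale 5.0
top crop origin 258 141 scale 5.0
(array([ 3.15, -1.  , -0.11]), array([ 0.02,  0.02, -0.03]))
```

View pics/l5.png

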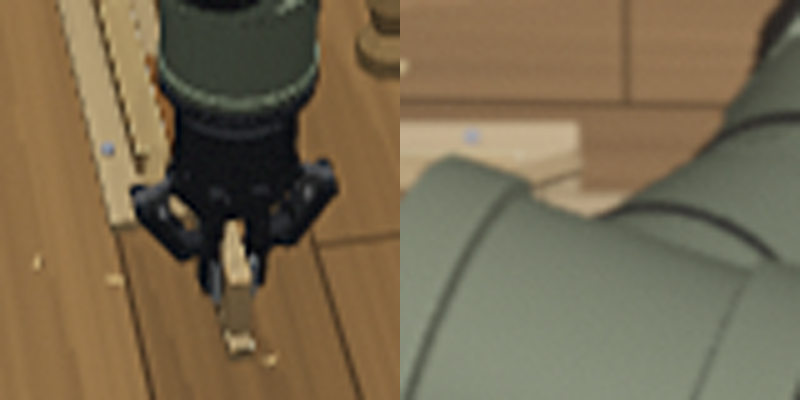

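Call:
{"fn": "carry_out", "kwargs": {
  "rows": [
    {"tx": 2,"ty": -0.8,"tz": 0,"ax": 0,"ay": 0,"az": 0,"claw": 1},
    {"tx": 2.8,"ty": -0.8,"tz": 0,"ax": 0,"ay": 0,"az": 0,"claw": 1},
    {"tx": 2.8,"ty": -0.8,"tz": -5,"ax": 0,"ay": 0,"az": 0,"claw": 1},
    {"tx": 2.8,"ty": -0.8,"tz": -10,"ax": 0,"ay": 0,"az": 0,"claw": 1},
    {"tx": 2.8,"ty": -0.8,"tz": -15,"ax": 0,"ay": 0,"az": 0,"claw": 1},
    {"tx": 2.8,"ty": -0.8,"tz": -20,"ax": 0,"ay": 0,"az": 0,"claw": 1},
    {"tx": 2.8,"ty": -0.8,"tz": -22,"ax": 0,"ay": 0,"az": 0,"claw": 1},
    {"tx": 2.8,"ty": -0.8,"tz": -22,"ax": 0,"ay": 0,"az": 0,"claw": 1}
  ]
}}

```text
t: 8.1
ee_pos: [573.7, -249.9, 45.0]
orientation: [0.092, 1.571, -1.462]
ft_force: [-0.5, -0.0, -0.7]
finger_gap: 15.4
```

```bash
python3 look.py 6 575,-140,30 40 side,top;python3 -c "
from t import *
s=state()
print(delta(s['ee_pos'],s['orientation'],(573.6,-250,44.5),90.9),s['moment'])"
```

```text
[ 573.66810883 -249.87848811   45.03718834] 8.1 [ 0.09227914  1.57075538 -1.4621916 ] [-0.48036853 -0.03513446 -0.69141236] 15.3867954337649
side crop origin 236 177 scale 5.0
top crop origin 245 141 scale 5.0
(array([ 0.54, -0.  , -0.21]), array([ 0.01,  0.01, -0.  ])) [-0.02784947 -0.00304888  0.01271777]
```

View pics/l6.png

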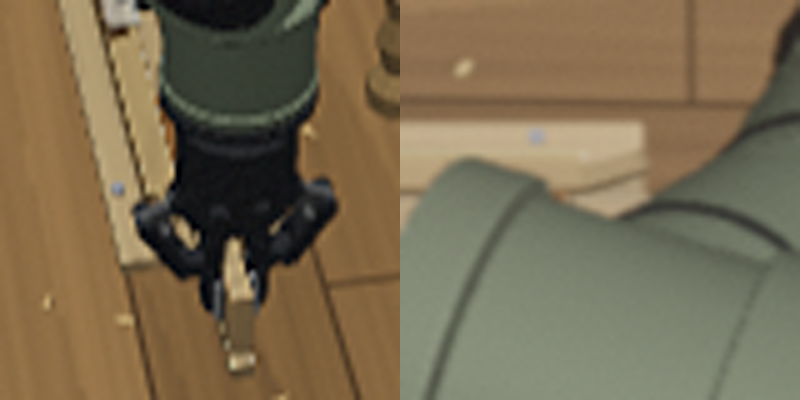

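Call:
{"fn": "carry_out", "kwargs": {
  "rows": [
    {"tx": 0,"ty": 0,"tz": -6,"ax": 0,"ay": 0,"az": 0,"claw": 1},
    {"tx": 0,"ty": 0,"tz": -13,"ax": 0,"ay": 0,"az": 0,"claw": 1},
    {"tx": 0,"ty": 0,"tz": -20,"ax": 0,"ay": 0,"az": 0,"claw": 1},
    {"tx": 0,"ty": 0,"tz": -27,"ax": 0,"ay": 0,"az": 0,"claw": 1},
    {"tx": 0,"ty": 0,"tz": -34,"ax": 0,"ay": 0,"az": 0,"claw": 1},
    {"tx": 0,"ty": 0,"tz": -40,"ax": 0,"ay": 0,"az": 0,"claw": 1}
  ]
}}

```text
t: 8.95
ee_pos: [573.0, -209.5, 45.0]
orientation: [-1.962, 1.571, 2.767]
ft_force: [-0.8, -0.3, -1.0]
finger_gap: 15.1
```

```bash
python3 look.py 7 575,-110,30 40 side,top;python3 -c "
from t import *
from h import *
s=state()
p=s['ee_pos']
print(delta(p,s['orientation'],(574-(p[1]+272)*.0157,p[1],44.5),90.9),s['moment'])
c=load('top0')
for z in(51,65,75): print(z,onz(c,197.6,180.3,z),onz(c,217.5,179.5,94))"
```

```text
[ 572.99012774 -209.45795577   44.99714464] 8.95 [-1.96163749  1.57072654  2.76705913] [-0.83081978 -0.34666105 -1.0414277 ] 15.141170722932593
side crop origin 234 171 scale 5.0
top crop origin 236 141 scale 5.0
(array([ 0.49, -0.1 , -0.  ]), array([ 0.07, -0.02,  0.  ])) [-0.02749604  0.01186062 -0.01817076]
51 [569.67916818 142.8271681   51.        ] [564.48491958  77.4147744   94.        ]
65 [566.89284139 141.35234559  65.        ] [564.48491958  77.4147744   94.        ]
75 [564.90260797 140.29890094  75.        ] [564.48491958  77.4147744   94.        ]
```

View pics/l7.png

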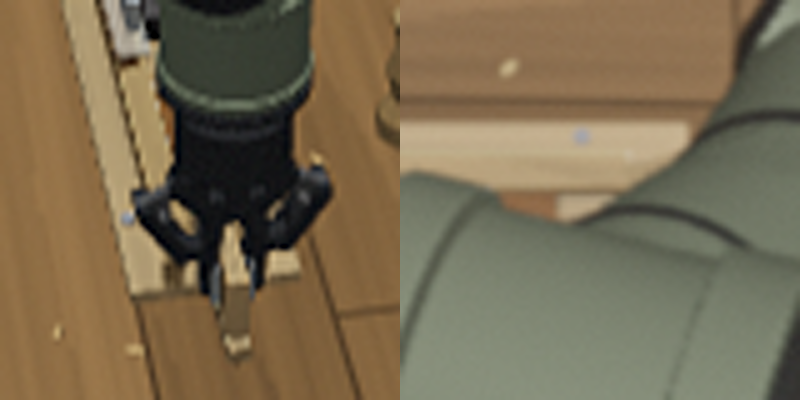

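Call:
{"fn": "carry_out", "kwargs": {
  "rows": [
    {"tx": 0,"ty": 0,"tz": -7,"ax": 0,"ay": 0,"az": 0,"claw": 1},
    {"tx": 0,"ty": 0,"tz": -15,"ax": 0,"ay": 0,"az": 0,"claw": 1},
    {"tx": 0,"ty": 0,"tz": -23,"ax": 0,"ay": 0,"az": 0,"claw": 1},
    {"tx": 0,"ty": 0,"tz": -31,"ax": 0,"ay": 0,"az": 0,"claw": 1},
    {"tx": 0,"ty": 0,"tz": -38,"ax": 0,"ay": 0,"az": 0,"claw": 1},
    {"tx": 0,"ty": 0,"tz": -44,"ax": 0,"ay": 0,"az": 0,"claw": 1},
    {"tx": 0,"ty": 0,"tz": -48,"ax": 0,"ay": 0,"az": 0,"claw": 1}
  ]
}}

```text
t: 9.93
ee_pos: [572.2, -161.6, 45.0]
orientation: [-1.268, 1.571, -2.822]
ft_force: [0.5, -0.5, -1.0]
finger_gap: 15.2
```

Call:
{"fn": "carry_out", "kwargs": {
  "rows": [
    {"tx": 0,"ty": 0,"tz": -3,"ax": 0,"ay": 0,"az": 0,"claw": 1},
    {"tx": 0,"ty": 0,"tz": -6,"ax": 0,"ay": 0,"az": 0,"claw": 1},
    {"tx": 0,"ty": 0,"tz": -9,"ax": 0,"ay": 0,"az": 0,"claw": 1},
    {"tx": 0,"ty": 0,"tz": -12,"ax": 0,"ay": 0,"az": 0,"claw": 1}
  ]
}}

```text
t: 10.42
ee_pos: [572.0, -149.9, 45.0]
orientation: [0.046, 1.571, -1.508]
ft_force: [0.3, -1.9, -0.9]
finger_gap: 15.6
```

Call:
{"fn": "carry_out", "kwargs": {
  "rows": [
    {"tx": 0,"ty": 0,"tz": -3,"ax": 0,"ay": 0,"az": 0,"claw": 1},
    {"tx": 0,"ty": 0,"tz": -6,"ax": 0,"ay": 0,"az": 0,"claw": 1},
    {"tx": 0,"ty": 0,"tz": -9,"ax": 0,"ay": 0,"az": 0,"claw": 1},
    {"tx": 0,"ty": 0,"tz": -12,"ax": 0,"ay": 0,"az": 0,"claw": 1}
  ]
}}

```text
t: 10.92
ee_pos: [572.0, -139.4, 45.4]
orientation: [0.497, 1.569, -1.059]
ft_force: [1.0, -7.8, 0.3]
finger_gap: 15.5
```

Call:
{"fn": "carry_out", "kwargs": {
  "rows": [
    {"tx": 0,"ty": 0,"tz": -3,"ax": 0,"ay": 0,"az": 0,"claw": 1},
    {"tx": 0,"ty": 0,"tz": -6,"ax": 0,"ay": 0,"az": 0,"claw": 1},
    {"tx": 0,"ty": 0,"tz": -9,"ax": 0,"ay": 0,"az": 0,"claw": 1},
    {"tx": 0,"ty": 0,"tz": -11,"ax": 0,"ay": 0,"az": 0,"claw": 1}
  ]
}}

```text
t: 11.42
ee_pos: [571.8, -128.2, 45.3]
orientation: [0.494, 1.569, -1.061]
ft_force: [-0.9, -7.7, 0.8]
finger_gap: 15.2
```

```bash
python3 look.py 8 575,-40,30 40 side,top;python3 -c "
from t import *
from h import *
s=state()
p=s['ee_pos']
print(delta(p,s['orientation'],(574-(p[1]+272)*.0157,p[1],44.5),90.9),s['moment'])"
```

```text
[ 571.83945825 -128.24867972   45.3339764 ] 11.425 [ 0.49449931  1.56889427 -1.06109539] [-0.85945136 -7.68450325  0.76299981] 15.238628628518372
side crop origin 231 158 scale 5.0
top crop origin 214 140 scale 5.0
(array([ 0.76, -0.08, -0.  ]), array([-0.02,  0.08, -0.04])) [-1.21972871 -0.02326688  0.04040436]
```

View pics/l8.png

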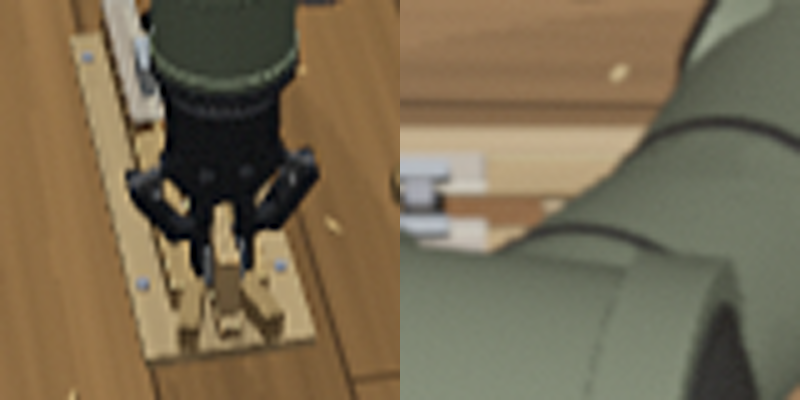

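Call:
{"fn": "carry_out", "kwargs": {
  "rows": [
    {"tx": 0,"ty": 0,"tz": -3,"ax": 0,"ay": 0,"az": 0,"claw": 1},
    {"tx": 0,"ty": 0,"tz": -6,"ax": 0,"ay": 0,"az": 0,"claw": 1},
    {"tx": 0,"ty": 0,"tz": -9,"ax": 0,"ay": 0,"az": 0,"claw": 1},
    {"tx": 0,"ty": 0,"tz": -12,"ax": 0,"ay": 0,"az": 0,"claw": 1},
    {"tx": 0,"ty": 0,"tz": -15,"ax": 0,"ay": 0,"az": 0,"claw": 1},
    {"tx": 0,"ty": 0,"tz": -18,"ax": 0,"ay": 0,"az": 0,"claw": 1},
    {"tx": 0,"ty": 0,"tz": -20,"ax": 0,"ay": 0,"az": 0,"claw": 1}
  ]
}}

```text
t: 12.4
ee_pos: [571.5, -108.3, 45.3]
orientation: [0.513, 1.569, -1.042]
ft_force: [-0.1, -7.9, 1.3]
finger_gap: 15.5
```

Call:
{"fn": "carry_out", "kwargs": {
  "rows": [
    {"tx": 0,"ty": 0,"tz": -1,"ax": 0,"ay": 0,"az": 0,"claw": 1},
    {"tx": 0,"ty": 0,"tz": -2,"ax": 0,"ay": 0,"az": 0,"claw": 1}
  ]
}}

```text
t: 12.65
ee_pos: [571.5, -106.4, 45.3]
orientation: [0.504, 1.569, -1.052]
ft_force: [0.3, -8.5, 1.2]
finger_gap: 15.0
```

Call:
{"fn": "carry_out", "kwargs": {
  "rows": [
    {"tx": 0,"ty": 0,"tz": -1,"ax": 0,"ay": 0,"az": 0,"claw": 1},
    {"tx": 0,"ty": 0,"tz": -2,"ax": 0,"ay": 0,"az": 0,"claw": 1}
  ]
}}

```text
t: 12.9
ee_pos: [571.5, -104.4, 45.3]
orientation: [0.509, 1.569, -1.047]
ft_force: [-0.1, -6.6, 0.4]
finger_gap: 15.6
```

Call:
{"fn": "carry_out", "kwargs": {
  "rows": [
    {"tx": 0,"ty": 0,"tz": -1,"ax": 0,"ay": 0,"az": 0,"claw": 1},
    {"tx": 0,"ty": 0,"tz": -2,"ax": 0,"ay": 0,"az": 0,"claw": 1}
  ]
}}

```text
t: 13.15
ee_pos: [571.4, -102.4, 45.3]
orientation: [0.467, 1.569, -1.089]
ft_force: [-0.0, -7.5, 1.0]
finger_gap: 16.0
```

Call:
{"fn": "carry_out", "kwargs": {
  "rows": [
    {"tx": 0,"ty": 0,"tz": -1,"ax": 0,"ay": 0,"az": 0,"claw": 1},
    {"tx": 0,"ty": 0,"tz": -2,"ax": 0,"ay": 0,"az": 0,"claw": 1}
  ]
}}

```text
t: 13.4
ee_pos: [571.4, -100.4, 45.3]
orientation: [0.507, 1.569, -1.049]
ft_force: [0.5, -7.3, 1.6]
finger_gap: 15.4
```

Call:
{"fn": "carry_out", "kwargs": {
  "rows": [
    {"tx": 0,"ty": 0,"tz": -1,"ax": 0,"ay": 0,"az": 0,"claw": 1},
    {"tx": 0,"ty": 0,"tz": -2,"ax": 0,"ay": 0,"az": 0,"claw": 1}
  ]
}}

```text
t: 13.65
ee_pos: [571.3, -98.4, 45.3]
orientation: [0.464, 1.569, -1.092]
ft_force: [0.8, -7.7, 1.5]
finger_gap: 15.1
```

Call:
{"fn": "carry_out", "kwargs": {
  "rows": [
    {"tx": 0,"ty": 0,"tz": -1,"ax": 0,"ay": 0,"az": 0,"claw": 1},
    {"tx": 0,"ty": 0,"tz": -2,"ax": 0,"ay": 0,"az": 0,"claw": 1}
  ]
}}

```text
t: 13.9
ee_pos: [571.3, -96.3, 45.3]
orientation: [0.491, 1.569, -1.065]
ft_force: [1.1, -6.6, 1.1]
finger_gap: 15.3
```

Call:
{"fn": "carry_out", "kwargs": {
  "rows": [
    {"tx": 0,"ty": 0,"tz": -1,"ax": 0,"ay": 0,"az": 0,"claw": 1},
    {"tx": 0,"ty": 0,"tz": -2,"ax": 0,"ay": 0,"az": 0,"claw": 1}
  ]
}}

```text
t: 14.15
ee_pos: [571.3, -95.0, 45.4]
orientation: [0.452, 1.568, -1.104]
ft_force: [-0.4, -12.3, 3.2]
finger_gap: 15.2
```

Call:
{"fn": "carry_out", "kwargs": {
  "rows": [
    {"tx": 0,"ty": 0,"tz": -0.5,"ax": 0,"ay": 0,"az": 0,"claw": 1},
    {"tx": 0,"ty": 0,"tz": -0.5,"ax": 0,"ay": 0,"az": 0,"claw": 1}
  ]
}}

```text
t: 14.4
ee_pos: [571.3, -94.8, 45.5]
orientation: [0.435, 1.568, -1.122]
ft_force: [0.4, -12.6, 2.4]
finger_gap: 15.4
```

Call:
{"fn": "carry_out", "kwargs": {
  "rows": [
    {"tx": 0,"ty": 0,"tz": -0.6,"ax": 0,"ay": 0,"az": 0,"claw": 1},
    {"tx": 0,"ty": 0,"tz": -1,"ax": 0,"ay": 0,"az": 0,"claw": 1}
  ]
}}

```text
t: 14.65
ee_pos: [571.3, -94.4, 45.6]
orientation: [0.42, 1.567, -1.137]
ft_force: [-1.5, -15.7, 4.7]
finger_gap: 15.8
```

```bash
python3 -c "
from t import *
s=state();print(s['ee_pos'],s['ft_force'],s['t'])"
```

```text
[571.34507916 -94.42773321  45.57553081] [ -1.49856616 -15.73957109   4.67592047] 14.65
```

Call:
{"fn": "carry_out", "kwargs": {
  "rows": [
    {"tx": 0,"ty": 0,"tz": 0,"ax": 0,"ay": 0,"az": 0,"claw": 1},
    {"tx": 0,"ty": 0,"tz": 0,"ax": 0,"ay": 0,"az": 0,"claw": 1},
    {"tx": 0,"ty": 0,"tz": 0,"ax": 0,"ay": 0,"az": 0,"claw": 1}
  ]
}}

```text
t: 15.02
ee_pos: [571.4, -94.4, 45.6]
orientation: [0.439, 1.567, -1.118]
ft_force: [-0.9, -15.2, 4.2]
finger_gap: 15.5
```

```bash
python3 look.py 9 575,70,40 45 side,top
```

```text
[571.37565808 -94.43029416  45.56989988] 15.025 [ 0.43889812  1.56714794 -1.11792877] [ -0.87278534 -15.23275312   4.20508182] 15.453197935919027
side crop origin 221 132 scale 4.444444444444445
top crop origin 175 134 scale 4.444444444444445
```

View pics/l9.png

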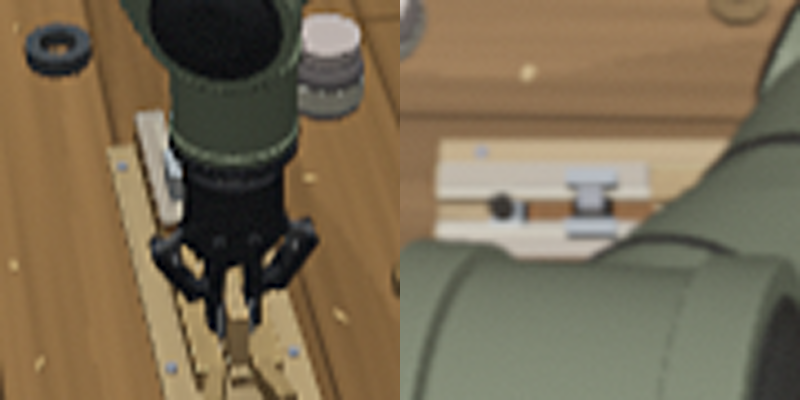

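Call:
{"fn": "carry_out", "kwargs": {
  "rows": [
    {"tx": 0,"ty": 0,"tz": 1.5,"ax": 0,"ay": 0,"az": 0,"claw": 1},
    {"tx": 0,"ty": 0,"tz": 3,"ax": 0,"ay": 0,"az": 0,"claw": 1},
    {"tx": 0,"ty": 0,"tz": 8,"ax": 0,"ay": 0,"az": 0,"claw": 1},
    {"tx": 0,"ty": 0,"tz": 18,"ax": 0,"ay": 0,"az": 0,"claw": 1},
    {"tx": 0,"ty": 0,"tz": 30,"ax": 0,"ay": 0,"az": 0,"claw": 1},
    {"tx": 0,"ty": 0,"tz": 42,"ax": 0,"ay": 0,"az": 0,"claw": 1},
    {"tx": 0,"ty": 0,"tz": 50,"ax": 0,"ay": 0,"az": 0,"claw": 1},
    {"tx": -3,"ty": 0,"tz": 52,"ax": 0,"ay": 0,"az": 0,"claw": 1}
  ]
}}

```text
t: 16.12
ee_pos: [571.7, -144.3, 47.9]
orientation: [-1.382, 1.57, -2.937]
ft_force: [0.1, 0.1, -0.6]
finger_gap: 14.9
```

```bash
python3 look.py 10 575,70,40 45 top; python3 -c "
from t import *
s=state();print(s['ee_pos'],s['ft_force'],s['t'])"
```

```text
[ 571.68033263 -144.29384137   47.92778441] 16.125 [-1.38183934  1.57038061 -2.93744442] [ 0.05590947  0.08822922 -0.57631145] 14.92261461907176
top crop origin 175 134 scale 4.444444444444445
[ 571.98555321 -144.14177575   48.46791008] [ 0.20375147 -0.3705916   0.07865815] 16.175
```

View pics/l10.png

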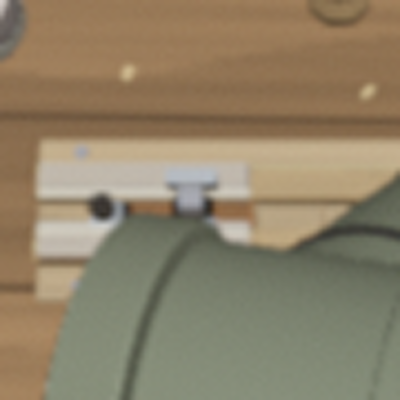

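Call:
{"fn": "carry_out", "kwargs": {
  "rows": [
    {"tx": -20,"ty": 0,"tz": 0,"ax": 0,"ay": 0,"az": 0,"claw": 1},
    {"tx": -45,"ty": 0,"tz": 0,"ax": 0,"ay": 0,"az": 0,"claw": 1},
    {"tx": -62,"ty": 0,"tz": 0,"ax": 0,"ay": 0,"az": 0,"claw": 1},
    {"tx": -62,"ty": 0,"tz": 0,"ax": 0,"ay": 0,"az": 0,"claw": 1}
  ]
}}

```text
t: 16.68
ee_pos: [572.7, -143.3, 111.6]
orientation: [1.512, 1.568, -0.042]
ft_force: [0.1, 0.6, -1.1]
finger_gap: 15.2
```

```bash
python3 look.py 11 575,0,60 45 side,top; python3 -c "
from t import *
s=state();print(s['ee_pos'],s['ft_force'],s['t']);print(delta(s['ee_pos'],s['orientation'],(462.5,-408.5,85),98.9))"
```

```text
[ 572.7136762  -143.28595116  111.63939183] 16.675 [ 1.51200525  1.56831033 -0.04221294] [ 0.05181982  0.55645646 -1.09755414] 15.213943680015559
side crop origin 224 139 scale 4.444444444444445
top crop origin 197 133 scale 4.444444444444445
[ 571.84801905 -143.15387833  109.91162622] [-0.46670723  0.25793431 -0.81491399] 16.775
(array([  24.86, -113.72,  263.51]), array([-7.95, -0.01, -0.  ]))
```

View pics/l11.png

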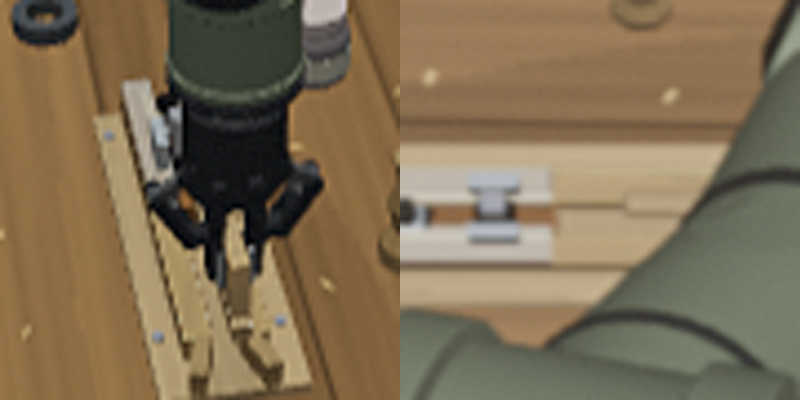

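Blank (brown) spans the shoe up to the stop; stick is lifted clear. Next I carry the stick back to its old spot.

Call:
{"fn": "carry_out", "kwargs": {
  "rows": [
    {"tx": 0,"ty": -16,"tz": 38,"ax": -1,"ay": 0,"az": 0,"claw": 1},
    {"tx": 0,"ty": -33,"tz": 76,"ax": -2,"ay": 0,"az": 0,"claw": 1},
    {"tx": 0,"ty": -50,"tz": 115,"ax": -3,"ay": 0,"az": 0,"claw": 1},
    {"tx": 0,"ty": -67,"tz": 155,"ax": -4,"ay": 0,"az": 0,"claw": 1},
    {"tx": 0,"ty": -84,"tz": 195,"ax": -6,"ay": 0,"az": 0,"claw": 1},
    {"tx": 10,"ty": -100,"tz": 232,"ax": -7,"ay": 0,"az": 0,"claw": 1},
    {"tx": 20,"ty": -113,"tz": 263,"ax": -8,"ay": 0,"az": 0,"claw": 1},
    {"tx": 25,"ty": -113.5,"tz": 263.5,"ax": -8,"ay": 0,"az": 0,"claw": 1},
    {"tx": 25,"ty": -113.5,"tz": 263.5,"ax": -8,"ay": 0,"az": 0,"claw": 1}
  ]
}}

```text
t: 17.9
ee_pos: [462.5, -407.9, 84.0]
orientation: [-2.604, 1.569, 2.264]
ft_force: [-0.2, -0.1, 0.0]
finger_gap: 15.4
```

```bash
python3 look.py 12 462,-400,60 45 side,top; python3 -c "
from t import *
s=state();print(s['ee_pos'],s['ft_force'],s['t']);print(delta(s['ee_pos'],s['orientation'],(462.5,-408.5,34),98.9))"
```

```text
[ 462.51107458 -407.89547319   84.00397069] 17.9 [-2.60420217  1.56891844  2.2639384 ] [-0.23346168 -0.12350542  0.02322154] 15.434118639910826
side crop origin 209 231 scale 4.444444444444445
top crop origin 325 170 scale 4.444444444444445
[ 463.29083909 -407.67873872   84.81800465] [-0.43969399 -0.14891645 -1.74057284] 18.0
(array([50.82, -0.91,  0.72]), array([ 0.09, -0.04,  0.  ]))
```

View pics/l12.png

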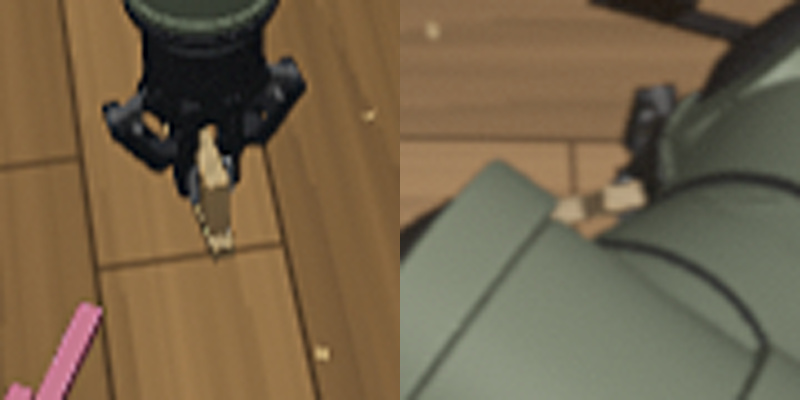

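Call:
{"fn": "carry_out", "kwargs": {
  "rows": [
    {"tx": 15,"ty": 0,"tz": 0,"ax": 0,"ay": 0,"az": 0,"claw": 1},
    {"tx": 30,"ty": 0,"tz": 0,"ax": 0,"ay": 0,"az": 0,"claw": 1},
    {"tx": 42,"ty": 0,"tz": 0,"ax": 0,"ay": 0,"az": 0,"claw": 1},
    {"tx": 48,"ty": 0,"tz": 0,"ax": 0,"ay": 0,"az": 0,"claw": 1},
    {"tx": 50,"ty": 0,"tz": 0,"ax": 0,"ay": 0,"az": 0,"claw": 1},
    {"tx": 50,"ty": 0,"tz": 0,"ax": 0,"ay": 0,"az": 0,"claw": 1}
  ]
}}

```text
t: 18.75
ee_pos: [462.7, -409.0, 35.2]
orientation: [0.595, 1.571, -0.82]
ft_force: [0.1, 0.6, -1.0]
finger_gap: 15.4
```

Call:
{"fn": "carry_out", "kwargs": {
  "rows": [
    {"tx": 1.5,"ty": 0,"tz": 0,"ax": 0,"ay": 0,"az": 0,"claw": 1},
    {"tx": 3,"ty": 0,"tz": 0,"ax": 0,"ay": 0,"az": 0,"claw": 1},
    {"tx": 3,"ty": 0,"tz": 0,"ax": 0,"ay": 0,"az": 0,"claw": 1}
  ]
}}

```text
t: 19.12
ee_pos: [462.7, -408.8, 32.0]
orientation: [1.578, 1.571, 0.163]
ft_force: [-0.3, 0.2, -0.9]
finger_gap: 15.8
```

Call:
{"fn": "carry_out", "kwargs": {
  "rows": [
    {"tx": 0.5,"ty": 0,"tz": 0,"ax": 0,"ay": 0,"az": 0,"claw": 1},
    {"tx": 0.8,"ty": 0,"tz": 0,"ax": 0,"ay": 0,"az": 0,"claw": 1},
    {"tx": 0.8,"ty": 0,"tz": 0,"ax": 0,"ay": 0,"az": 0,"claw": 1}
  ]
}}

```text
t: 19.5
ee_pos: [462.7, -408.9, 31.4]
orientation: [0.982, 1.571, -0.433]
ft_force: [-0.8, 2.0, 3.9]
finger_gap: 15.0
```

Sole is touching the bench (ft_z +3.9). Now I open gently and rise.

Call:
{"fn": "carry_out", "kwargs": {
  "rows": [
    {"tx": 0.8,"ty": 0,"tz": 0,"ax": 0,"ay": 0,"az": 0,"claw": 0.4},
    {"tx": 0,"ty": 0,"tz": 0,"ax": 0,"ay": 0,"az": 0,"claw": 0},
    {"tx": 0,"ty": 0,"tz": 0,"ax": 0,"ay": 0,"az": 0,"claw": -1},
    {"tx": 0,"ty": 0,"tz": 0,"ax": 0,"ay": 0,"az": 0,"claw": -1},
    {"tx": 0,"ty": 0,"tz": 0,"ax": 0,"ay": 0,"az": 0,"claw": -1},
    {"tx": 0,"ty": 0,"tz": 0,"ax": 0,"ay": 0,"az": 0,"claw": -1}
  ]
}}

```text
t: 20.25
ee_pos: [462.7, -408.8, 31.2]
orientation: [-0.128, 1.571, -1.543]
ft_force: [0.3, -0.0, -0.4]
finger_gap: 85.4
```

Call:
{"fn": "carry_out", "kwargs": {
  "rows": [
    {"tx": -15,"ty": 0,"tz": 0,"ax": 0,"ay": 0,"az": 0,"claw": -1},
    {"tx": -40,"ty": 0,"tz": 0,"ax": 0,"ay": 0,"az": 0,"claw": -1},
    {"tx": -80,"ty": 0,"tz": 0,"ax": 0,"ay": 0,"az": 0,"claw": -1},
    {"tx": -130,"ty": 0,"tz": 0,"ax": 0,"ay": 0,"az": 0,"claw": -1},
    {"tx": -180,"ty": 0,"tz": 0,"ax": 0,"ay": 0,"az": 0,"claw": -1},
    {"tx": -200,"ty": 0,"tz": 0,"ax": 0,"ay": 0,"az": 0,"claw": -1},
    {"tx": -200,"ty": 0,"tz": 0,"ax": 0,"ay": 0,"az": 0,"claw": -1}
  ]
}}

```text
t: 21.12
ee_pos: [463.1, -409.3, 233.7]
orientation: [0.846, 1.567, -0.569]
ft_force: [-0.1, -0.1, -0.1]
finger_gap: 85.0
```

```bash
python3 look.py 13 462,-400,20 45 side,top; python3 -c "
from h import *
cv2.imwrite('pics/f1.png',load('top13')['image']);cv2.imwrite('pics/f2.png',load('side13')['image'])"
```

```text
[ 463.06302057 -409.28277497  233.6713632 ] 21.125 [ 0.84640875  1.567343   -0.56885214] [-0.12197674 -0.14789817 -0.06456894] 85.04500376228563
side crop origin 209 239 scale 4.444444444444445
top crop origin 321 172 scale 4.444444444444445
```

View pics/f1.png

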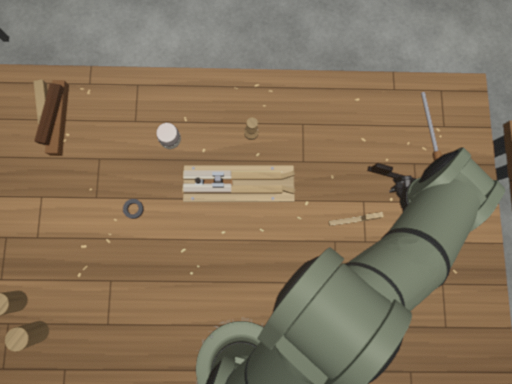

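View pics/f2.png

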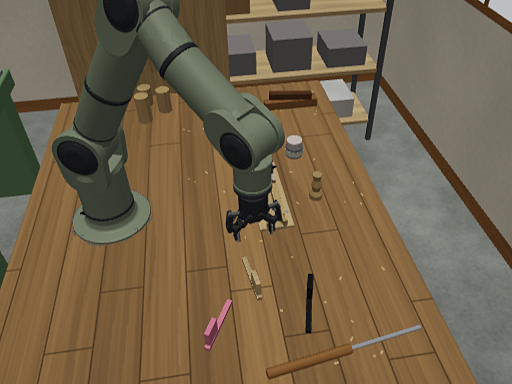

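Run:
```python
from h import *
o=[]
for n in('top9','top13'):
    c=load(n); o.append(cv2.resize(c['image'][166:200,180:245],None,fx=12,fy=8,interpolation=cv2.INTER_CUBIC))
cv2.imwrite('pics/g.png',np.vstack(o))
g=load('top9');h=load('top13')
for v in(180,181): 
  print([int(x) for x in g['image'][v,196:215,2]]);print([int(x) for x in h['image'][v,196:240,2]])
```

```text
[63, 61, 59, 63, 97, 136, 115, 89, 128, 143, 142, 141, 141, 142, 141, 141, 140, 111, 88]
[67, 63, 62, 65, 98, 134, 116, 82, 103, 130, 138, 139, 139, 139, 140, 142, 137, 113, 88, 117, 137, 139, 140, 135, 105, 61, 70, 120, 140, 140, 139, 138, 139, 138, 138, 150, 158, 161, 163, 163, 163, 163, 163, 161]
[69, 59, 59, 61, 95, 135, 111, 86, 134, 147, 144, 142, 142, 143, 144, 144, 140, 112, 78]
[70, 60, 63, 64, 94, 132, 112, 75, 106, 132, 140, 142, 141, 141, 140, 142, 139, 112, 78, 87, 103, 104, 105, 100, 82, 57, 71, 122, 142, 144, 142, 143, 143, 142, 144, 153, 162, 172, 179, 179, 179, 180, 179, 180]
```

View pics/g.png

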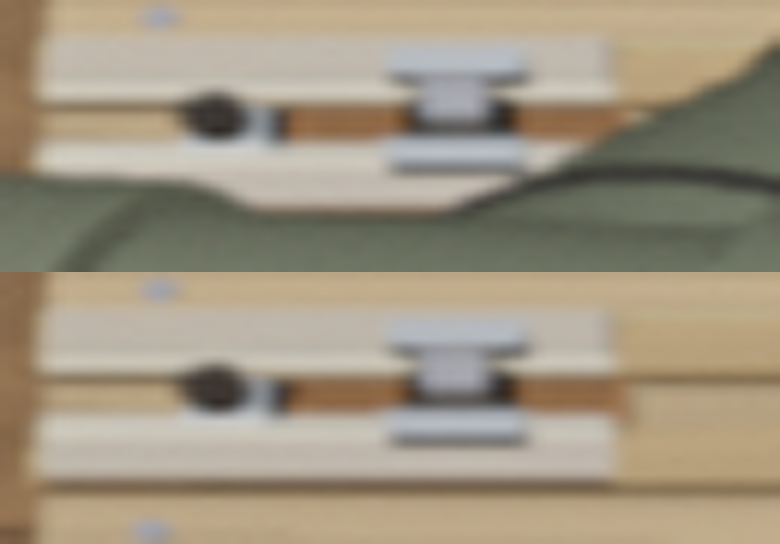

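Run:
```python
from h import *
for n in('top0','top1','top8','top9','top10','top11','top12','top13'):
    c=load(n)['image'].astype(int); d=load(n)
    print(n,[list(c[v,200:210,2]) for v in(180,181)],[list(c[v,200:210,0]) for v in(181,)])
```

```text
top0 [[np.int64(96), np.int64(133), np.int64(115), np.int64(72), np.int64(88), np.int64(145), np.int64(166), np.int64(167), np.int64(165), np.int64(165)], [np.int64(95), np.int64(132), np.int64(109), np.int64(61), np.int64(90), np.int64(158), np.int64(180), np.int64(183), np.int64(180), np.int64(179)]] [[np.int64(94), np.int64(138), np.int64(114), np.int64(58), np.int64(59), np.int64(108), np.int64(126), np.int64(131), np.int64(128), np.int64(128)]]
top1 [[np.int64(96), np.int64(134), np.int64(116), np.int64(75), np.int64(89), np.int64(145), np.int64(167), np.int64(168), np.int64(168), np.int64(167)], [np.int64(95), np.int64(134), np.int64(112), np.int64(64), np.int64(91), np.int64(161), np.int64(183), np.int64(183), np.int64(183), np.int64(182)]] [[np.int64(95), np.int64(141), np.int64(118), np.int64(59), np.int64(59), np.int64(110), np.int64(131), np.int64(131), np.int64(131), np.int64(130)]]
top8 [[np.int64(99), np.int64(138), np.int64(116), np.int64(73), np.int64(90), np.int64(149), np.int64(169), np.int64(171), np.int64(170), np.int64(170)], [np.int64(98), np.int64(139), np.int6
[... 1821 characters left out ...]
p.int64(77), np.int64(107), np.int64(133), np.int64(141), np.int64(141), np.int64(141), np.int64(142)]] [[np.int64(95), np.int64(140), np.int64(118), np.int64(63), np.int64(54), np.int64(65), np.int64(70), np.int64(70), np.int64(70), np.int64(71)]]
top13 [[np.int64(98), np.int64(134), np.int64(116), np.int64(82), np.int64(103), np.int64(130), np.int64(138), np.int64(139), np.int64(139), np.int64(139)], [np.int64(94), np.int64(132), np.int64(112), np.int64(75), np.int64(106), np.int64(132), np.int64(140), np.int64(142), np.int64(141), np.int64(141)]] [[np.int64(95), np.int64(139), np.int64(118), np.int64(63), np.int64(53), np.int64(63), np.int64(68), np.int64(70), np.int64(69), np.int64(69)]]
```

```bash
python3 -c "
from workcell import env
print(env.hand_in())"
```

```text
the job is handed in; nothing more can be done
None
```

The blank is home against the stop and the job is handed in, at about 21 s of the 72 s allowed; no verdict was reported.

**What I did:**
- **Grip and lane entry:** I gripped the wooden stick by its handle and lowered its nose into the mouth of the lane behind the blank.
- **Feed:** The drag past the sprung shoe was steady at about 7.5 N.
- **Press:** I felt the stop at TCP y ≈ -95 mm and held there for about 0.5 s. The wrist read 15 to 16 N, so after taking off the drag the stop took about 8 N.
- **Retreat:** I drew the stick straight back and lifted it out. I then set it down upright on its old spot, where it touched the bench at 31.4 mm, the same as when I gripped it.

**Last checks:**
- **Stick:** In both views it stands on its sole on the bench, well away from the jig.
- **Bystanders:** The ring, spindle and jar look unmoved by eye in the pictures; I did not measure them.
- **Blank:** The top view shows it straight, reaching under the shoe to the stop. After release it came back about 1.3 mm, which matches the rubber springing back, and then did not move in the last four pictures. I take it to be at the face within about 1 mm. The camera, at about 3.2 mm per pixel, cannot confirm it closer than that.
- **Disagreement:** The two views disagreed by a few mm on the jig's position along the lane. This had no effect, because the stop was found by feel.

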